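Load the guarded test box and fold its lid stay shut

ROBOT

A 7-joint arm with a two-finger parallel gripper is mounted at the origin on a cart in front of the work surface, level with it; the furniture and walls round the work are solid. World frame = base frame: x ahead of the robot, y to its left, z up, the work surface at z = 0. Lengths are in m, angles in rad, forces in N, time in s.
With the tool pointing down it reaches from about 0.4 to 0.9 m from the base axis. Payload 5.6 kg.
Tool frame: the origin (TCP) lies on the mounting face of the last link; the fingertips stand 190 mm ahead of it and the grasp point (between the pads) lies 171 mm ahead of it; z points along the fingers, y is the direction in which the jaws open and shut (so a half turn about z gives the same grasp; the last joint's range is limited). The gripper opens to 92 mm and grips with 3 to 60 N. Pads are 20 mm wide; open, the fingers measure 128 mm over their backs; the gripper's body (75 mm by 189 mm) begins 69 mm behind the grasp point.
Start: joints at [1.068, 0.468, -0.012, 1.603, 0.006, 1.071, -0.056], TCP at [0.288, -0.583, 0.405] pointing down, gripper open.
Joint ranges: [-2.53, 2.53], [-0.31, 2.02], [-1.57, 1.55], [0.28, 2.44], [-1.29, 4.43], [0.15, 1.84], [-2.92, 2.92]. Speed limits (rad/s): [2.57, 2.57, 3.14, 3.14, 3.14, 3.14, 3.14].

INTERFACE

Orientations are given as [roll, pitch, yaw] about the fixed x, y, z axes, in that order (R = Rz(yaw) Ry(pitch) Rx(roll)).
In Python, from workcell import sense, vision, manip, finder gives the robot as it stands. The module is installed in compiled form; this text tells all that it offers.
- The arm moves only by the shell command python3 -m inch 'ROWS' [OPENING]. ROWS is JSON, a list of rows, each an object of numbers: "dx", "dy", "dz": the shift along the tool's x, y, z in m; "rx", "ry", "rz": the turn, a rotation vector about the tool's x, y, z in degrees. A call has 1 to 5 rows; each row is the pose to reach, as a shift and turn from the pose commanded when the call began, along the tool's axes at that moment; what a row does not reach only later rows make up. A row lasts 1/12 s, in which the tool goes at most 41.7 mm and 7.16 degrees, less where a joint would pass 70% of its speed; a pose out of reach is approached as far as the arm can. A call with a gripper value outside its range is refused whole. OPENING is the finger opening in m, from 0 to 0.0919, set as the call begins (- or left out, the last holds). The fingers move at their own pace and stop on an object; the grip force is fixed at half the most. Time passes only in rows, so rows that repeat a pose let the fingers close. It gives the time, the measured TCP pose, the force and the opening at its end, in the units of the state.
- sense(): the state, without advancing time (a new reading comes with each control period).
- vision.read_camera(name): name is "scene" or "top"; returns (picture, depth): 384x512x3 uint8, red, green, blue; 384x512 float32, m along the optical axis (not along the pixel's ray), 0 where there is no reading.
- vision.get_calibration(name): a dict with "fx", "fy", "cx", "cy" (pixels), "R" (3x3) and "t" (3): a world point X has camera coordinates R X + t. Camera axes: x right, y down, z forward; pixel columns grow to the right and rows downward; lengths in m; the calibration is good to about 2 mm. A picture is of the moment at which its call begins. get_calibration takes no time and is no camera call.
- manip.close_job(): hands the job in, once; it reports no verdict.
Trained networks look in the newest picture that a camera, given by its name, has taken for a name from the list of things; names that differ only in an ending like _2 or _b are one class to them, and where a whole thing is asked for, a point or a joint stands for the part that bears it (a point fixed in the world has none). Each returns a list of dicts, best first, with "conf" (0 to 1); they miss things now and then, are a little off and sometimes report something else, mostly with a low value. They report only what shows in the picture. A call takes as long as a camera call.
- finder.outline_of(camera, label): "region" (384x512 bool, what is visible of it) and "box" ([centre column, centre row, width, height] in pixels, round what is visible of it).
- finder.tip_of(camera, label): "location" ([column, row] in pixels: a listed point, or the origin of a listed thing).
The state is a dict: "t": time; "joint_positions": joint angles; "dq": joint speeds; "tau": joint torques, N m; "eef_pos": TCP position; "orientation": TCP orientation; "wrist_force": force on the tool from outside, world axes, zero at the start; "wrist_torque": the same for the moment, N m; "opening": finger opening in m.
Only numpy, scipy, OpenCV 4.12 (cv2) and the standard library are available. Lean on these libraries where they do the work, as an engineer would, in place of code of your own. Each camera call takes 0.05 s, during which the arm holds its last target.

TASK

Load the largest of the three transformers for its voltage test: raise the lid of the test box until its folding stay goes over centre and locks the lid open, then stand the transformer upright in the low-kerbed nest in the chamber, its long side along the nest, and let go. Then unlock the stay by pushing its knee back through straight (this lifts the lid slightly) so that it folds, and lower the lid gently until it is fully shut. Never let the lid fall, and leave the other two transformers, the toroid, the ferrite core and the glue bottle where they are.

Things in the scene. Friction and masses are not known exactly. Their poses are not given: they have to be found in the camera images.
- test_box: Fixed grey test box, 170 (x) x 220 (y) x 110 mm high, walls 6 mm; origin at the centre of its underside; own -x is its front (towards the robot), +y its left side. Open chamber inside 158 x 208 mm, floor 50 mm above the origin. The lid's hinge axis runs along own y at x=+85, z=116 mm.
- lid (a joint): Lid angle, rad: 0 shut, grows as the front rises; 1.466 at the top (stay straight), about 1.40 when locked. Aluminium frame with window, 175 mm from hinge axis to front edge, 216 mm wide, 8 mm thick, 0.45 kg. Stiff hinge: above about 1.0 rad the lid stays where it is left, lower down it falls unless held.
- pull_bar (a point): Centre of the lid's round steel pull bar, 12 mm thick, 146 mm long along the box's y, on two arms 130 mm apart; 217 mm from the hinge axis in the lid's plane (36 mm free between bar and lid edge). It can turn between gripper pads, so one tool orientation may be kept through the whole swing.
- stay_knee (a joint): Knee angle of the folding stay, rad: 0 folded (lid shut), 2.54 straight, 3.04 at its stop (past straight: locked). A weak spring draws it to the stop: raise the lid to the top, ease it back down and it locks; lowered before the top, it just folds. To unlock, push the knee back through straight (a few N) to about 1.9; the lid rises to 1.466 meanwhile, then sinks.
- knee_knob (a point): Centre of the black knob on the stay's knee: cylinder 18 mm thick, 30 mm long along the box's y, outside the box's left wall (125 to 155 mm from the middle plane). Locked it is at box x=-3, z=160 mm. To fold, it moves back (+x) and down, at first at 45 degrees, on an 85 mm circle about point stay_pivot. Lid shut: x=24, z=36 mm.
- nest (a point): Centre of the nest on the chamber floor (box frame x=-25, y=-10, z=50 mm). The nest is a flat pad 95 mm along the box's x and 50 mm along its y inside a kerb 4 mm wide and 5 mm high.
- trafo_large: The largest transformer, to be loaded: yellow taped E-core transformer; body 32 mm (own x) x 68 mm (own y), 38 mm high, 81 mm long over its pins, 0.18 to 0.33 kg; origin at the centre of its underside, z up. Grip its long sides (32 mm). Lies on the foam board, top of the board 28 mm above the worktop.
- trafo_medium: Bystander: medium transformer, 29 x 65 x 29 mm, origin at the centre of its underside, on the foam board.
- trafo_small: Bystander: small transformer, 31 x 43 x 29 mm, origin at the centre of its underside, on the foam board.
- toroid: Bystander: flat wound toroid, 40 x 46 x 12 mm, on the foam board; origin under its centre.
- core: Bystander: black ferrite E core, 21 x 42 x 15 mm, on the foam board; origin under its centre.
- glue: Bystander: white glue bottle, 32 mm across, 87 mm high, standing on the worktop to the right of the box; origin under its centre.
- stay_pivot (a point): Centre of the lower stay link's pivot on the box's left side (box x=-45, y=118, z=86 mm). Both stay links are 85 mm long; the upper one ends on the lid's left edge, 90 mm from the hinge axis.

How it is judged:
On the way, in this order (a step that is already met when the one before it is completed fails the run):
1. the lid is raised and its stay is locked past straight (value of joint stay_knee above 2.65 rad and value of joint lid above 1.3 rad), for 0.2 s.
2. the largest transformer stands in the nest, released, with the lid locked open (horizontal distance between trafo_large and nest below 0.018 m and z of trafo_large in the frame of nest below 0.004 m and angle between trafo_large's own z axis and vertical below 0.1 rad and contact force between the fingers and trafo_large below 0.1 N and value of joint stay_knee above 2.65 rad), for 0.2 s.
3. the knee has been pushed back through straight and the stay folds (value of joint stay_knee below 2.2 rad), for 0.1 s.
At the end, for the whole second after the job is handed in: The lid is shut (within 0.04 rad) and still; the largest transformer rests upright in the nest, its centre within 18 mm of the nest's centre and its underside within 4 mm of the pad, its long side along the nest within 0.25 rad (value of joint lid below 0.04 rad and velocity of joint lid above -0.05 rad/s and horizontal distance between trafo_large and nest below 0.018 m and z of trafo_large in the frame of nest between -0.004 and 0.004 m and angle between trafo_large's own z axis and vertical below 0.1 rad and angle between the y axis of trafo_large and the x axis of test_box, either way round below 0.25 rad and linear speed of trafo_large below 0.02 m/s); the robot touches nothing.
It fails at once if the lid falls (closes faster than 2.5 rad/s once below 1.0 rad) (velocity of joint lid below -2.5 rad/s and value of joint lid below 1 rad).
It fails at once if another transformer, the toroid, the ferrite core or the glue bottle is moved by more than 25 mm (distance of any of trafo_medium, trafo_small, toroid, core, glue from where it was at the start of the episode above 0.025 m).
It also fails if it takes over 72 s, if anything falls off the work surface, if the arm or the gripper's body presses on something with over 40 N, if the wrist force passes 120 N, or if a joint passes its speed limit or range.

## Working session

There is one attempt and no reset: what is moved stays moved. The work goes in short steps, Python scripts to look and compute and a shell command to move; the robot and the scene stay as the last step left them, time stands still between calls to the robot, and variables do not carry over. Pictures are saved under pics/ and viewed, and the job is handed in when it is done.

```bash
mkdir -p pics; ls; cat > h.py <<'E'
import numpy as np,cv2
from workcell import sense, vision, manip, finder
def cal(n):
    c=vision.get_calibration(n); return c,np.array(c["R"]),np.array(c["t"])
def up(n,u,v,d):
    c,R,t=cal(n); p=np.array([(u-c["cx"])/c["fx"]*d,(v-c["cy"])/c["fy"]*d,d]); return R.T@(p-t)
def cloud(n,depth):
    c,R,t=cal(n); v,u=np.mgrid[0:384,0:512]; P=np.stack([(u-c["cx"])/c["fx"]*depth,(v-c["cy"])/c["fy"]*depth,depth],-1)
    return (P-t)@R
def proj(n,X):
    c,R,t=cal(n); p=R@np.array(X)+t; return p[0]/p[2]*c["fx"]+c["cx"],p[1]/p[2]*c["fy"]+c["cy"],p[2]
def snap(n,f):
    im,d=vision.read_camera(n); cv2.imwrite("pics/"+f,cv2.resize(im[:,:,::-1],(768,576),interpolation=cv2.INTER_CUBIC)); return im,d
E
python3 - <<'E'
from h import *
s=sense(); print({k:np.round(v,3).tolist() for k,v in s.items()})
for n in ("scene","top"):
    im,d=snap(n,n+"0.png"); np.save(n+"0.npy",d)
    C=cloud(n,d)
    print(n,np.round(cal(n)[1],3).tolist(),np.round(cal(n)[2],3))
    for l in ["test_box","lid","pull_bar","trafo_large","trafo_medium","trafo_small","toroid","core","glue","knee_knob"]:
        try:
            for o in finder.outline_of(n,l)[:2]:
                r=o["region"]&(d>0); P=C[r]; print(l,round(o["conf"],2),np.round(o["box"]),np.round(np.median(P,0),3),np.round(np.percentile(P,2,0),3),np.round(np.percentile(P,98,0),3))
        except Exception as e: print(l,e)
print(sense()["t"])
E
```

```text
pics
{'t': 0.0, 'joint_positions': [1.068, 0.468, -0.012, 1.604, 0.006, 1.071, -0.056], 'dq': [0.0, 0.0, 0.001, -0.001, 0.001, -0.0, 0.0], 'tau': [0.0, -52.058, -0.013, -24.375, -0.057, 0.017, 0.0], 'eef_pos': [0.288, -0.582, 0.404], 'orientation': [-3.14, 0.0, 0.46], 'wrist_force': [0.648, 0.647, 0.2], 'wrist_torque': [0.053, -0.063, -0.037], 'opening': 0.092}
scene [[-0.498, -0.867, 0.006], [-0.372, 0.207, -0.905], [0.784, -0.453, -0.425]] [0.179 0.324 0.84 ]
test_box 0.65 [165. 230. 119.  85.] [0.489 0.139 0.111] [0.433 0.017 0.012] [0.645 0.239 0.122]
lid 0.69 [170. 211. 106.  53.] [0.542 0.124 0.12 ] [0.432 0.017 0.112] [0.648 0.223 0.123]
pull_bar 0.67 [170. 210. 111.  55.] [0.543 0.125 0.12 ] [0.432 0.016 0.114] [0.647 0.225 0.123]
trafo_large 0.68 [321. 196.  23.  16.] [ 0.534 -0.318  0.056] [ 0.514 -0.348  0.032] [ 0.557 -0.293  0.068]
trafo_medium 0.53 [318. 216.  17.  15.] [ 0.453 -0.252  0.051] [ 0.024 -0.293  0.028] [0.512 0.078 0.336]
trafo_small 0.6 [117. 240.   9.  16.] [0.591 0.252 0.042] [0.581 0.237 0.032] [0.6   0.27  0.064]
core 0.41 [296. 202.  12.  13.] [ 0.56 
[... 544 characters left out ...]
.124]
lid 0.68 [186. 195.  80.  83.] [0.56  0.117 0.119] [0.437 0.013 0.114] [0.649 0.22  0.124]
lid 0.3 [188. 193.  91.  80.] [0.558 0.115 0.119] [0.439 0.007 0.034] [0.652 0.223 0.124]
pull_bar 0.59 [186. 194.  80.  83.] [0.56  0.116 0.119] [0.437 0.013 0.115] [0.649 0.219 0.124]
pull_bar 0.46 [188. 193.  91.  88.] [0.557 0.114 0.119] [0.437 0.006 0.016] [0.654 0.225 0.124]
trafo_large 0.74 [345. 199.  26.  21.] [ 0.539 -0.327  0.065] [ 0.513 -0.363  0.027] [ 0.565 -0.295  0.07 ]
trafo_medium 0.44 [324. 226.  20.   7.] [ 0.46  -0.268  0.055] [ 0.447 -0.294  0.033] [ 0.475 -0.243  0.061]
glue 0.43 [299. 166.  10.  16.] [ 0.632 -0.196  0.063] [ 0.624 -0.213  0.008] [ 0.649 -0.183  0.091]
1.1
```

View pics/scene0.png

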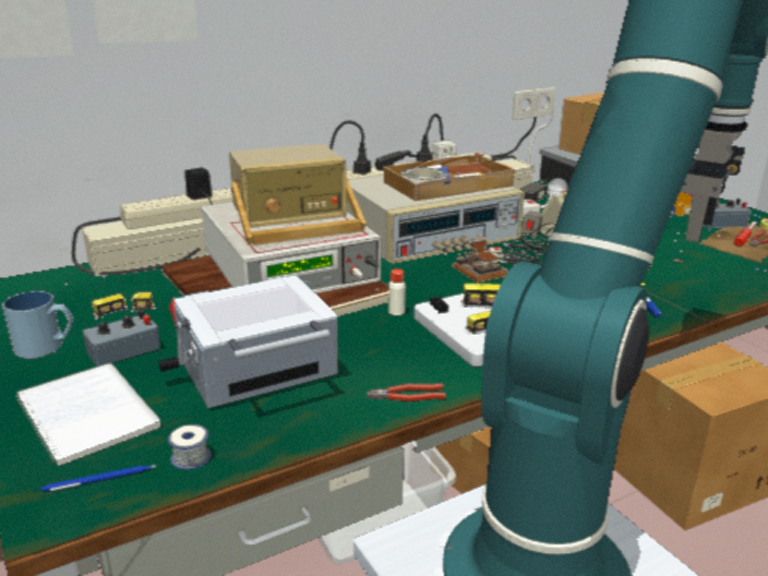

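View pics/top0.png

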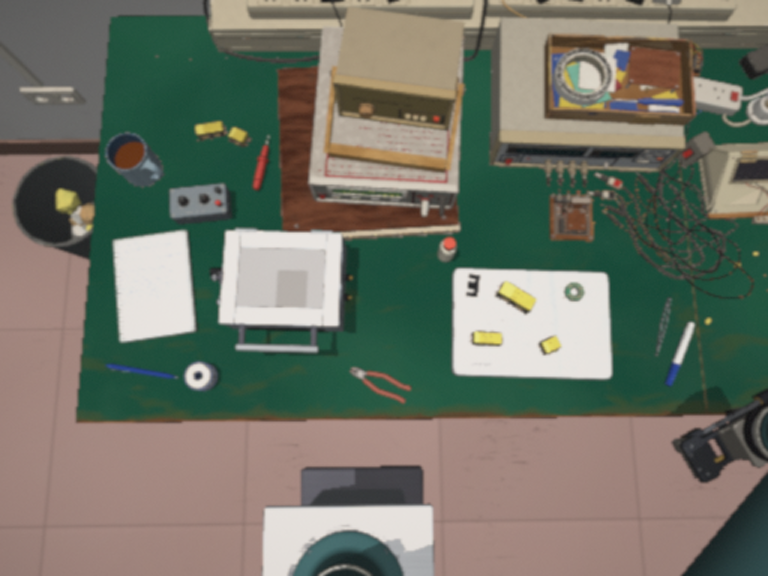

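```bash
python3 - <<'E'
from h import *
im=cv2.resize(cv2.imread("pics/top0.png"),(512,384)); d=np.load("top0.npy"); C=cloud("top",d)
v,u=np.mgrid[0:384,0:512]
# lid
m=(C[...,2]>.112)&(C[...,2]<.128)&(C[...,0]<.68)&(C[...,0]>.46)&(C[...,1]>-.02)&(C[...,1]<.25)&(d>0)
P=C[m][:,:2].astype(np.float32); r=cv2.minAreaRect(P*1000); print("lid",r,m.sum(), C[m][:,2].mean())
# front edge & bar
for lo,hi in((.40,.46),):
    m2=(C[...,2]>.09)&(C[...,0]<hi)&(C[...,0]>lo)&(C[...,1]>-.02)&(C[...,1]<.25)&(d>0)
    Q=C[m2]; print("bar",len(Q),Q.mean(0),Q.min(0),Q.max(0)); print(np.polyfit(Q[:,1],Q[:,0],1))
# edges: right and left per row
for y0,y1,ax in((.03,.2,0),(.48,.63,1)):
    o=1-ax; lo=[];hi=[]
    b=np.arange(y0,y1,.008)
    for a in b:
        S=P[(P[:,o]>=a)&(P[:,o]<a+.008)]
        lo.append(S[:,ax].min());hi.append(S[:,ax].max())
    print(ax,np.polyfit(b+.004,lo,1),np.polyfit(b+.004,hi,1))
# trafo
hsv=cv2.cvtColor(im,cv2.COLOR_BGR2HSV)
m3=(C[...,2]>.05)&(C[...,2]<.08)&(C[...,0]>.48)&(C[...,0]<.6)&(C[...,1]<-.27)&(C[...,1]>-.39)
Q=C[m3]; print("tr",len(Q),np.round(np.percentile(Q,[5,50,95],0),3)); Q=Q[Q[:,2]>.06]; r=cv2.minAreaRect((Q[:,:2]*1000).astype(np.float32)); print(r)
for x in ("medium","small","large"):
  print(finder.tip_of("top","trafo_"+x)[:2])
big=cv2.imread("pics/top0.png")
cv2.imwrite("pics/tr0.png",cv2.resize(im[170:260,290:415],(800,576),interpolation=cv2.INTER_CUBIC))
cv2.imwrite("pics/box0.png",cv2.resize(im[145:245,135:245],(634,576),interpolation=cv2.INTER_CUBIC))
E
```

```text
lid ((560.1575317382812, 125.53572845458984), (236.92079162597656, 201.0260467529297), 88.259033203125) 5009 0.1192248730760367
bar 292 [0.44014381 0.11944821 0.12070733] [0.43053601 0.0474428  0.11170226] [0.45928461 0.19338393 0.12780803]
[0.02276825 0.43742418]
0 [0.02591563 0.4743664 ] [0.04325088 0.65158074]
1 [-0.03235704  0.02681357] [-0.01512155  0.23477654]
tr 275 [[ 0.517 -0.355  0.057]
 [ 0.539 -0.328  0.065]
 [ 0.562 -0.299  0.069]]
((539.3524169921875, -328.0090026855469), (69.84675598144531, 30.559974670410156), 57.1512451171875)
[{'location': [322.4, 225.8], 'conf': 0.77}]
[{'location': [368.5, 228.1], 'conf': 0.59}]
[{'location': [345.7, 198.9], 'conf': 0.87}]
```

View pics/box0.png

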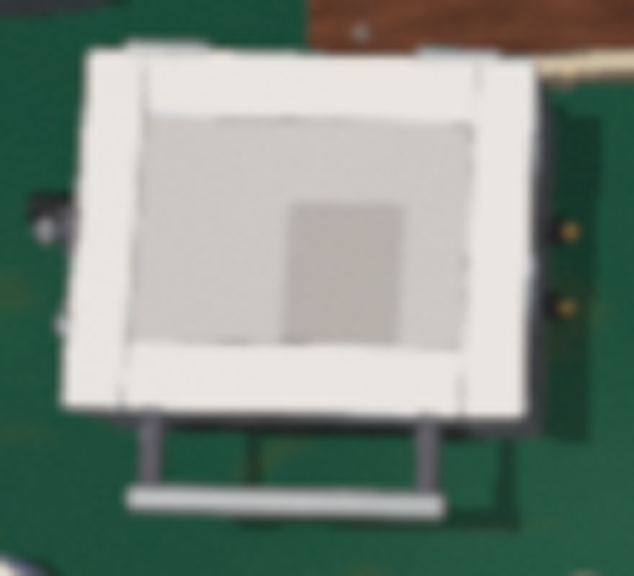

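View pics/tr0.png

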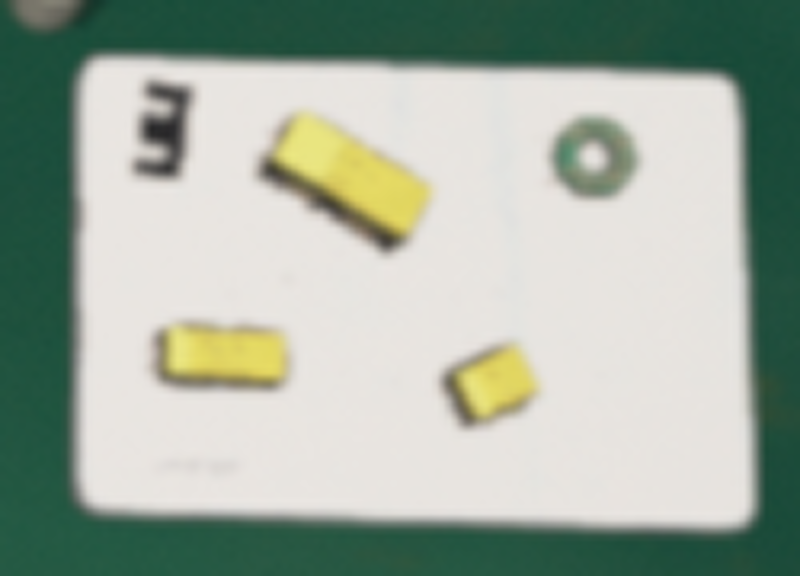

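```bash
cat > go.py <<'E'
import sys
from h import *
from scipy.spatial.transform import Rotation as Ro
# go.py x y z roll pitch yaw(deg) of target TCP [nstep]: prints tool-frame shift and turn
def main(a):
    s=sense(); R=Ro.from_euler('xyz',s["orientation"]); p=np.array(s["eef_pos"])
    T=Ro.from_euler('xyz',a[3:6],degrees=True); d=R.inv().apply(np.array(a[:3])-p); r=(R.inv()*T).as_rotvec(degrees=True)
    print("t",round(s["t"],2),"p",np.round(p,4),"rpy",np.round(np.degrees(s["orientation"]),1),"F",np.round(s["wrist_force"],1),"op",round(s["opening"],4))
    print("shift mm",np.round(d*1000,1),"turn",np.round(r,1),"rows",round(max(np.linalg.norm(d)/.0417,np.linalg.norm(r)/7.16),1))
    n=max(1,np.ceil(max(np.linalg.norm(d)/.040,np.linalg.norm(r)/6.9)))
    print("per row mm",np.round(d*1000/n,1),np.round(r/n,2),"n",n)
if __name__=="__main__": main([float(x) for x in sys.argv[1:]])
E
python3 - <<'E'
from h import *
for n in("top","scene"):
    d=np.load(n+"0.npy"); C=cloud(n,d)
    for x0 in np.arange(.62,.9,.03):
        m=(C[...,0]>x0)&(C[...,0]<x0+.03)&(C[...,1]>.05)&(C[...,1]<.19)&(d>0); print(n,round(x0,2),m.sum(),round(float(np.percentile(C[m][:,2],95)),3) if m.sum() else None)
E
python3 go.py .44 .12 .40 180 0 88.5
```

```text
top 0.62 538 0.124
top 0.65 111 0.124
top 0.68 296 0.023
top 0.71 415 0.023
top 0.74 482 0.127
top 0.77 388 0.128
top 0.8 362 0.127
top 0.83 352 0.127
top 0.86 339 0.126
top 0.89 330 0.125
scene 0.62 312 0.123
scene 0.65 43 0.122
scene 0.68 0 None
scene 0.71 0 None
scene 0.74 163 0.128
scene 0.77 83 0.129
scene 0.8 90 0.129
scene 0.83 142 0.127
scene 0.86 287 0.124
scene 0.89 248 0.121
t 1.25 p [ 0.2884 -0.5825  0.4047] rpy [180.    0.   26.3] F [-0.8 -0.4  0.5] op 0.0916
shift mm [ 447.6 -562.3    4.6] turn [  0.    0.  -62.2] rows 17.2
per row mm [ 24.9 -31.2   0.3] [ 0.    0.   -3.45] n 18.0
```

```bash
python3 -m inch '[{"dx":0.025,"dy":-0.031,"rz":-3.5},{"dx":0.05,"dy":-0.062,"rz":-7},{"dx":0.075,"dy":-0.093,"rz":-10.5},{"dx":0.1,"dy":-0.124,"rz":-14},{"dx":0.125,"dy":-0.155,"rz":-17.5}]' 0.034; python3 go.py .44 .12 .40 180 0 88.5
```

```text
t 1.25 p [ 0.2884 -0.5825  0.4047] rpy [180.    0.   26.3] F [-0.8 -0.4  0.5] op 0.0916
shift mm [ 447.6 -562.3    4.6] turn [  0.    0.  -62.2] rows 17.2
per row mm [ 24.9 -31.2   0.3] [ 0.    0.   -3.45] n 18.0validation failed for argument at $[0]...
```

```bash
python3 -m inch '[{"dx":0.025,"dy":-0.031,"dz":0.0,"rx":0.0,"ry":0.0,"rz":-3.5},{"dx":0.05,"dy":-0.062,"dz":0.0,"rx":0.0,"ry":0.0,"rz":-7.0},{"dx":0.075,"dy":-0.093,"dz":0.0,"rx":0.0,"ry":0.0,"rz":-10.5},{"dx":0.1,"dy":-0.124,"dz":0.0,"rx":0.0,"ry":0.0,"rz":-14.0},{"dx":0.125,"dy":-0.155,"dz":0.0,"rx":0.0,"ry":0.0,"rz":-17.5}]' 0.034; echo; python3 go.py .44 .12 .40 180 0 88.5
```

```text
t: 1.67
eef_pos: [0.3317, -0.3863, 0.4048]
orientation: [3.141, 0.0, 0.768]
wrist_force: [1.0, 0.6, 0.1]
opening: 0.0608

t 1.67 p [ 0.3317 -0.3863  0.4048] rpy [180.   0.  44.] F [1.  0.6 0.1] op 0.0608
shift mm [ 429.5 -289.     4.6] turn [  0.    0.  -44.5] rows 12.4
per row mm [ 33.  -22.2   0.4] [ 0.    0.   -3.42] n 13.0
```

```bash
python3 -m inch '[{"dx":0.033,"dy":-0.022,"dz":0,"rx":0,"ry":0,"rz":-3.4},{"dx":0.066,"dy":-0.044,"dz":0,"rx":0,"ry":0,"rz":-6.8},{"dx":0.099,"dy":-0.066,"dz":0,"rx":0,"ry":0,"rz":-10.2},{"dx":0.132,"dy":-0.088,"dz":0,"rx":0,"ry":0,"rz":-13.6},{"dx":0.165,"dy":-0.111,"dz":0,"rx":0,"ry":0,"rz":-17}]'; echo; python3 go.py .44 .12 .40 180 0 88.5
```

```text
t: 2.08
eef_pos: [0.3738, -0.192, 0.4051]
orientation: [3.14, 0.0, 1.064]
wrist_force: [0.7, 0.7, 0.6]
opening: 0.0342

t 2.08 p [ 0.3738 -0.192   0.4051] rpy [179.9   0.   61. ] F [0.7 0.7 0.6] op 0.0342
shift mm [304.9 -93.4   4.8] turn [  0.1   0.  -27.5] rows 7.6
per row mm [ 38.1 -11.7   0.6] [ 0.01  0.   -3.44] n 8.0
```

```bash
python3 -m inch '[{"dx":0.038,"dy":-0.0115,"dz":0,"rx":0,"ry":0,"rz":-3.4},{"dx":0.076,"dy":-0.023,"dz":0,"rx":0,"ry":0,"rz":-6.8},{"dx":0.114,"dy":-0.0345,"dz":0,"rx":0,"ry":0,"rz":-10.2},{"dx":0.152,"dy":-0.046,"dz":0,"rx":0,"ry":0,"rz":-13.6},{"dx":0.19,"dy":-0.058,"dz":0,"rx":0,"ry":0,"rz":-17}]'; echo; python3 go.py .44 .12 .40 180 0 88.5
```

```text
t: 2.5
eef_pos: [0.4157, 0.0023, 0.4052]
orientation: [3.14, 0.0, 1.361]
wrist_force: [1.0, -0.6, -0.1]
opening: 0.0339

t 2.5 p [0.4157 0.0023 0.4052] rpy [179.9   0.   78. ] F [ 1.  -0.6 -0.1] op 0.0339
shift mm [120.2  -0.7   5.1] turn [  0.1   0.  -10.5] rows 2.9
per row mm [30.1 -0.2  1.3] [ 0.02  0.01 -2.63] n 4.0
```

```bash
python3 -m inch '[{"dx":0.038,"dy":-0.0035,"dz":0,"rx":0,"ry":0,"rz":-3.4},{"dx":0.076,"dy":-0.007,"dz":0.02,"rx":0,"ry":0,"rz":-6.8},{"dx":0.114,"dy":-0.0105,"dz":0.04,"rx":0,"ry":0,"rz":-10.5},{"dx":0.119,"dy":-0.0105,"dz":0.06,"rx":0,"ry":0,"rz":-10.5}]'; echo; python3 go.py .44 .12 .287 180 0 88.5
```

```text
t: 2.83
eef_pos: [0.4307, 0.1246, 0.3453]
orientation: [3.138, -0.004, 1.551]
wrist_force: [0.8, -0.4, 0.7]
opening: 0.0338

t 2.83 p [0.4307 0.1246 0.3453] rpy [179.8  -0.2  88.9] F [ 0.8 -0.4  0.7] op 0.0338
shift mm [-4.6  9.2 58.3] turn [ 0.2 -0.2  0.4] rows 1.4
per row mm [-2.3  4.6 29.1] [ 0.11 -0.11  0.19] n 2.0
```

```bash
python3 -m inch '[{"dx":-0.0045,"dy":0.009,"dz":0,"rx":0,"ry":0,"rz":0},{"dx":-0.0045,"dy":0.009,"dz":0.0,"rx":0,"ry":0,"rz":0}]'; echo; python3 go.py .44 .12 .287 180 0 88.5;python3 - <<'E'
from h import *
im,d=snap("scene","s1.png"); cv2.imwrite("pics/s1c.png",cv2.resize(im[130:300,90:260,::-1],(600,600),interpolation=cv2.INTER_CUBIC))
C=cloud("scene",d); m=(abs(C[...,0]-.44)<.02)&(C[...,1]>.03)&(C[...,1]<.21)&(C[...,2]>.1)&(C[...,2]<.135); print(np.median(C[m],0),m.sum())
E
```

```text
t: 3.0
eef_pos: [0.4404, 0.1135, 0.3441]
orientation: [-3.14, 0.0, 1.542]
wrist_force: [-0.4, -0.9, 0.3]
opening: 0.034

t 3.0 p [0.4404 0.1135 0.3441] rpy [-179.9    0.    88.3] F [-0.4 -0.9  0.3] op 0.034
shift mm [ 6.5 -0.5 57.1] turn [-0.1  0.  -0.2] rows 1.4
per row mm [ 3.2 -0.3 28.6] [-0.04  0.01 -0.08] n 2.0
[0.43404835 0.12606275 0.1197873 ] 382
```

View pics/s1c.png

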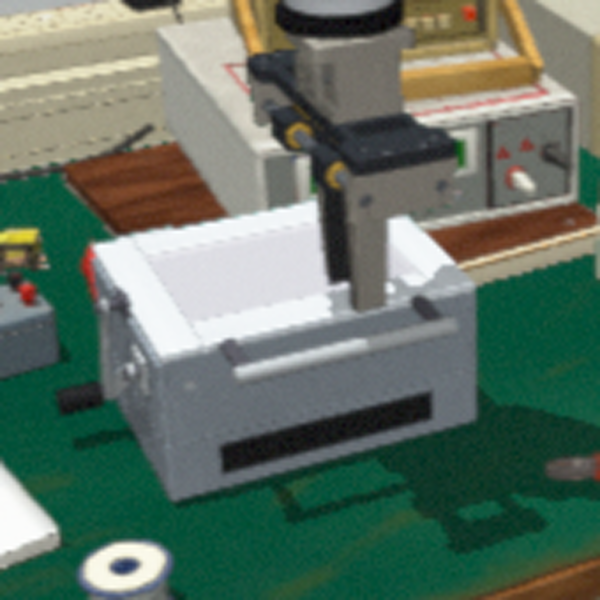

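```bash
python3 -m inch '[{"dx":0.0065,"dy":0,"dz":0.025,"rx":0,"ry":0,"rz":0},{"dx":0.0065,"dy":0,"dz":0.045,"rx":0,"ry":0,"rz":0},{"dx":0.0065,"dy":0,"dz":0.056,"rx":0,"ry":0,"rz":0},{"dx":0.0065,"dy":0,"dz":0.056,"rx":0,"ry":0,"rz":0}]'; echo; python3 -m inch '[{"dx":0,"dy":0,"dz":0,"rx":0,"ry":0,"rz":0},{"dx":0,"dy":0,"dz":0,"rx":0,"ry":0,"rz":0},{"dx":0,"dy":0,"dz":0,"rx":0,"ry":0,"rz":0}]' 0.0;python3 go.py .44 .12 .287 180 0 88.5
```

```text
t: 3.38
eef_pos: [0.4393, 0.1192, 0.2878]
orientation: [-3.139, 0.001, 1.54]
wrist_force: [0.2, 0.6, 0.1]
opening: 0.0338

t: 3.63
eef_pos: [0.4401, 0.1205, 0.2899]
orientation: [3.139, -0.0, 1.541]
wrist_force: [0.0, -0.1, -0.3]
opening: 0.0159
t 3.63 p [0.4401 0.1205 0.2899] rpy [179.9  -0.   88.3] F [ 0.  -0.1 -0.3] op 0.0159
shift mm [-0.5 -0.1  2.9] turn [ 0.1 -0.  -0.2] rows 0.1
per row mm [-0.5 -0.1  2.9] [ 0.14 -0.01 -0.21] n 1
```

```bash
python3 -m inch '[{"dx":0,"dy":0,"dz":0,"rx":0,"ry":0,"rz":0},{"dx":0,"dy":0,"dz":0,"rx":0,"ry":0,"rz":0},{"dx":0,"dy":0,"dz":0,"rx":0,"ry":0,"rz":0}]' 0.0; python3 -m inch '[{"dx":0,"dy":0.0003,"dz":-0.011,"rx":0,"ry":0,"rz":0},{"dx":0,"dy":0.0024,"dz":-0.0324,"rx":0,"ry":0,"rz":0},{"dx":0,"dy":0.0067,"dz":-0.0537,"rx":0,"ry":0,"rz":0},{"dx":0,"dy":0.0132,"dz":-0.0744,"rx":0,"ry":0,"rz":0},{"dx":0,"dy":0.0132,"dz":-0.0744,"rx":0,"ry":0,"rz":0}]';python3 go.py .44 .12 .287 180 0 88.5
```

```text
t: 3.88
eef_pos: [0.4391, 0.1207, 0.2896]
orientation: [-3.141, 0.001, 1.542]
wrist_force: [-4.3, -0.4, 7.0]
opening: 0.0107
t: 4.3
eef_pos: [0.4525, 0.1203, 0.3664]
orientation: [-3.141, 0.002, 1.541]
wrist_force: [-5.6, 0.5, 1.0]
opening: 0.011
t 4.3 p [0.4525 0.1203 0.3664] rpy [-1.80e+02  1.00e-01  8.83e+01] F [-5.6  0.5  1. ] op 0.011
shift mm [ -0.6 -12.4  79.4] turn [-0.   0.1 -0.2] rows 1.9
per row mm [-0.2 -4.1 26.5] [-0.01  0.03 -0.07] n 3.0
```

```bash
python3 -m inch '[{"dx":0,"dy":0.0094,"dz":-0.0219,"rx":0,"ry":0,"rz":0},{"dx":0,"dy":0.02,"dz":-0.0409,"rx":0,"ry":0,"rz":0},{"dx":0,"dy":0.0324,"dz":-0.0586,"rx":0,"ry":0,"rz":0},{"dx":0,"dy":0.0466,"dz":-0.0751,"rx":0,"ry":0,"rz":0},{"dx":0,"dy":0.0623,"dz":-0.09,"rx":0,"ry":0,"rz":0}]';python3 go.py .635 .115 .505 180 0 88.5
python3 - <<'E'
from h import *
im,d=snap("scene","s2.png")
E
```

```text
t: 4.72
eef_pos: [0.5122, 0.1187, 0.4547]
orientation: [-3.131, 0.004, 1.543]
wrist_force: [-14.2, -1.4, 11.0]
opening: 0.0108
t 4.72 p [0.5122 0.1187 0.4547] rpy [-179.4    0.2   88.4] F [-14.2  -1.4  11. ] op 0.0108
shift mm [ -0.4 122.3 -51.6] turn [-0.6  0.2 -0.1] rows 3.2
per row mm [ -0.1  30.6 -12.9] [-0.15  0.06 -0.03] n 4.0
```

View pics/s2.png

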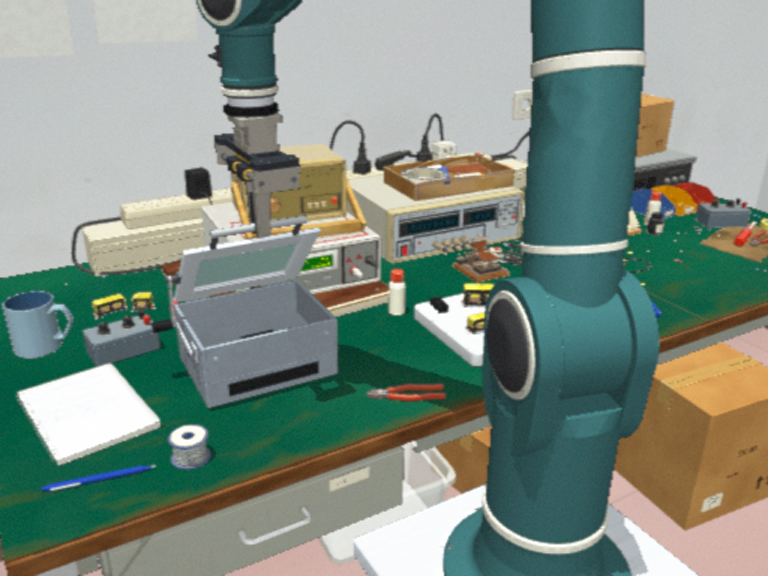

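```bash
python3 -m inch '[{"dx":0,"dy":0.0165,"dz":-0.0148,"rx":0,"ry":0,"rz":0},{"dx":0,"dy":0.0345,"dz":-0.0269,"rx":0,"ry":0,"rz":0},{"dx":0,"dy":0.0539,"dz":-0.0365,"rx":0,"ry":0,"rz":0},{"dx":0,"dy":0.0745,"dz":-0.0442,"rx":0,"ry":0,"rz":0},{"dx":0,"dy":0.0915,"dz":-0.0488,"rx":0,"ry":0,"rz":0}]';python3 go.py .635 .115 .505 180 0 88.5
```

```text
t: 5.18
eef_pos: [0.6069, 0.1151, 0.5048]
orientation: [3.141, 0.001, 1.541]
wrist_force: [-2.6, -2.1, 4.1]
opening: 0.0111
t 5.18 p [0.6069 0.1151 0.5048] rpy [1.80e+02 1.00e-01 8.83e+01] F [-2.6 -2.1  4.1] op 0.0111
shift mm [ 0.8 28.1 -0.2] turn [ 0.   0.1 -0.2] rows 0.7
per row mm [ 0.8 28.1 -0.2] [ 0.04  0.08 -0.21] n 1
```

```bash
python3 -m inch '[{"dx":0,"dy":0.008,"dz":-0.001,"rx":0,"ry":0,"rz":0},{"dx":0,"dy":0.016,"dz":-0.003,"rx":0,"ry":0,"rz":0},{"dx":0,"dy":0.022,"dz":-0.004,"rx":0,"ry":0,"rz":0},{"dx":0,"dy":0.026,"dz":-0.004,"rx":0,"ry":0,"rz":0},{"dx":0,"dy":0.026,"dz":-0.004,"rx":0,"ry":0,"rz":0}]';python3 go.py .635 .115 .505 180 0 88.5
```

```text
t: 5.6
eef_pos: [0.6328, 0.1141, 0.5084]
orientation: [3.14, 0.001, 1.541]
wrist_force: [-3.1, -3.3, 7.0]
opening: 0.011
t 5.6 p [0.6328 0.1141 0.5084] rpy [1.799e+02 1.000e-01 8.830e+01] F [-3.1 -3.3  7. ] op 0.011
shift mm [1.  2.2 3.4] turn [ 0.1  0.1 -0.2] rows 0.1
per row mm [1.  2.2 3.4] [ 0.1   0.06 -0.23] n 1
```

```bash
python3 -m inch '[{"dx":0,"dy":0.002,"dz":0,"rx":0,"ry":0,"rz":0},{"dx":0,"dy":0.004,"dz":0,"rx":0,"ry":0,"rz":0},{"dx":0,"dy":0.004,"dz":0,"rx":0,"ry":0,"rz":0}]';python3 go.py .635 .115 .505 180 0 88.5
python3 - <<'E'
from h import *
im,d=snap("scene","s3.png"); cv2.imwrite("pics/s3c.png",cv2.resize(im[100:280,80:260,::-1],(600,600),interpolation=cv2.INTER_CUBIC))
C=cloud("scene",d)
for o in finder.tip_of("scene","knee_knob")[:2]:
    u,v=np.array(o["location"]).round().astype(int); print(o, C[v,u])
E
```

```text
t: 5.85
eef_pos: [0.635, 0.1144, 0.5084]
orientation: [-3.138, 0.003, 1.541]
wrist_force: [-8.7, -4.1, 10.6]
opening: 0.0111
t 5.85 p [0.635  0.1144 0.5084] rpy [-179.8    0.2   88.3] F [-8.7 -4.1 10.6] op 0.0111
shift mm [0.6 0.  3.4] turn [-0.2  0.2 -0.2] rows 0.1
per row mm [0.6 0.  3.4] [-0.22  0.15 -0.18] n 1
{'location': [107.6, 205.3], 'conf': 0.49} [0.58211832 0.25816061 0.14576662]
```

View pics/s3c.png

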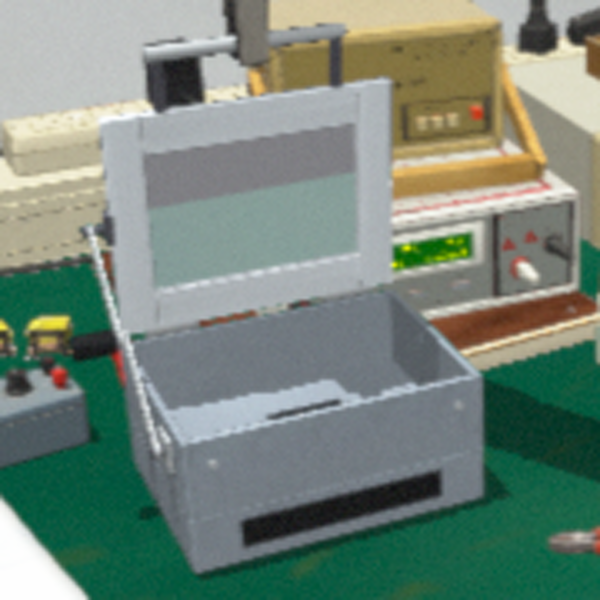

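```bash
python3 -m inch '[{"dx":0,"dy":0.002,"dz":0.001,"rx":0,"ry":0,"rz":0},{"dx":0,"dy":0.003,"dz":0.001,"rx":0,"ry":0,"rz":0},{"dx":0,"dy":0.003,"dz":0.001,"rx":0,"ry":0,"rz":0},{"dx":0,"dy":0.003,"dz":0.001,"rx":0,"ry":0,"rz":0}]';python3 - <<'E'
from h import *
im,d=snap("scene","s4.png"); cv2.imwrite("pics/s4c.png",cv2.resize(im[100:280,80:260,::-1],(600,600),interpolation=cv2.INTER_CUBIC))
C=cloud("scene",d)
for o in finder.tip_of("scene","knee_knob")[:2]:
    u,v=np.array(o["location"]).round().astype(int); print(o, C[v,u])
E
```

```text
t: 6.28
eef_pos: [0.6365, 0.1146, 0.5084]
orientation: [-3.134, 0.004, 1.542]
wrist_force: [-17.7, -5.4, 17.4]
opening: 0.0108
{'location': [321.3, 202.1], 'conf': 0.23} [ 0.5293753  -0.31996694  0.03711423]
{'location': [263.9, 206.9], 'conf': 0.22} [ 0.62211612 -0.18674791  0.01300087]
```

View pics/s4c.png

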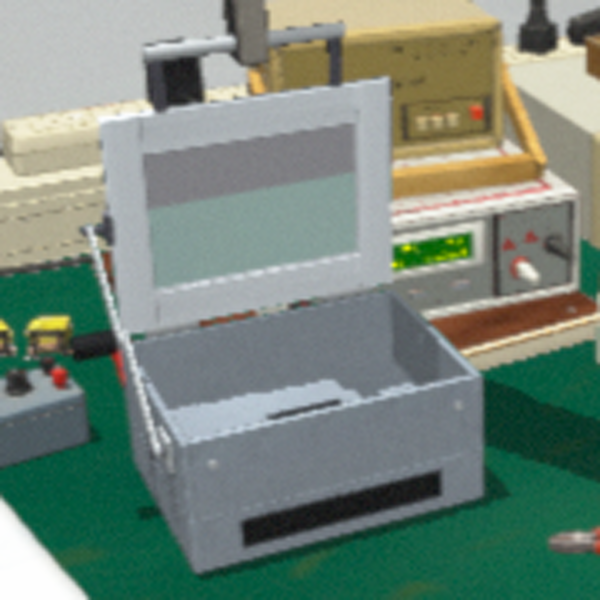

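```bash
python3 -m inch '[{"dx":0,"dy":-0.003,"dz":0,"rx":0,"ry":0,"rz":0},{"dx":0,"dy":-0.006,"dz":0,"rx":0,"ry":0,"rz":0},{"dx":0,"dy":-0.009,"dz":0.001,"rx":0,"ry":0,"rz":0},{"dx":0,"dy":-0.012,"dz":0.001,"rx":0,"ry":0,"rz":0},{"dx":0,"dy":-0.012,"dz":0.001,"rx":0,"ry":0,"rz":0}]';python3 - <<'E'
from h import *
im,d=snap("scene","s5.png"); cv2.imwrite("pics/s5c.png",cv2.resize(im[100:280,80:260,::-1],(600,600),interpolation=cv2.INTER_CUBIC))
C=cloud("scene",d)
for o in finder.tip_of("scene","knee_knob")[:2]:
    u,v=np.array(o["location"]).round().astype(int); print(o, C[v,u])
E
```

```text
t: 6.8
eef_pos: [0.6271, 0.1144, 0.5077]
orientation: [3.137, 0.001, 1.541]
wrist_force: [-3.1, -3.2, 11.1]
opening: 0.011
{'location': [106.4, 203.6], 'conf': 0.69} [0.57274109 0.26417566 0.15388801]
```

View pics/s5c.png

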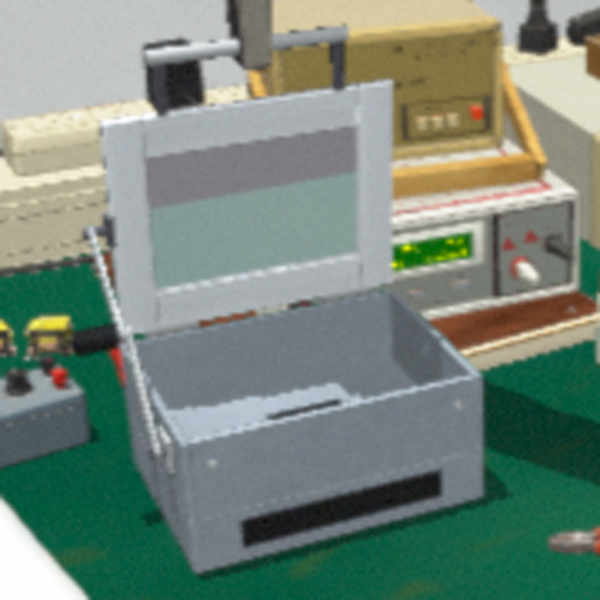

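```bash
python3 -m inch '[{"dx":0,"dy":-0.003,"dz":0,"rx":0,"ry":0,"rz":0},{"dx":0,"dy":-0.006,"dz":0.001,"rx":0,"ry":0,"rz":0},{"dx":0,"dy":-0.009,"dz":0.001,"rx":0,"ry":0,"rz":0},{"dx":0,"dy":-0.009,"dz":0.001,"rx":0,"ry":0,"rz":0},{"dx":0,"dy":-0.009,"dz":0.001,"rx":0,"ry":0,"rz":0}]';python3 - <<'E'
from h import *
im,d=snap("scene","s6.png"); cv2.imwrite("pics/s6c.png",cv2.resize(im[100:280,80:260,::-1],(600,600),interpolation=cv2.INTER_CUBIC))
C=cloud("scene",d)
for o in finder.tip_of("scene","knee_knob")[:2]:
    u,v=np.array(o["location"]).round().astype(int); print(o, C[v,u])
E
```

```text
t: 7.32
eef_pos: [0.6185, 0.1146, 0.5064]
orientation: [3.137, 0.001, 1.541]
wrist_force: [-2.4, -3.4, 9.7]
opening: 0.0111
{'location': [108.0, 201.9], 'conf': 0.44} [0.56291093 0.26118879 0.16247939]
{'location': [153.1, 115.7], 'conf': 0.44} [0.61019916 0.12491028 0.33058024]
```

View pics/s6c.png

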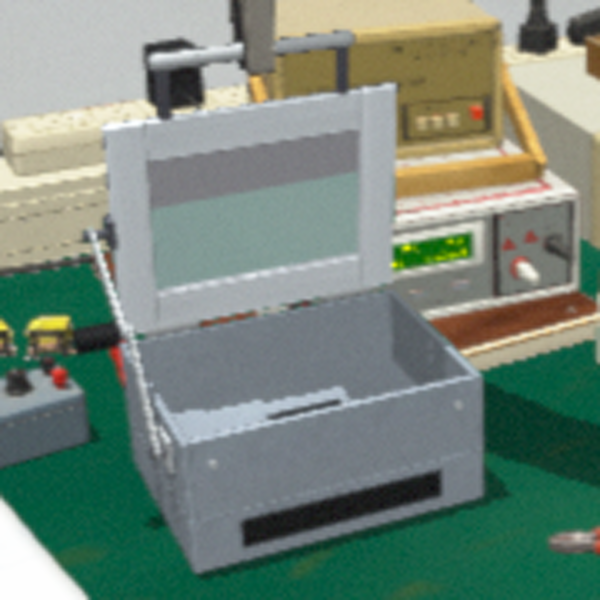

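```bash
python3 -m inch '[{"dx":0,"dy":0,"dz":0,"rx":0,"ry":0,"rz":0},{"dx":0,"dy":0,"dz":0,"rx":0,"ry":0,"rz":0},{"dx":0,"dy":0,"dz":-0.015,"rx":0,"ry":0,"rz":0},{"dx":0,"dy":0,"dz":-0.035,"rx":0,"ry":0,"rz":0},{"dx":0,"dy":0,"dz":-0.05,"rx":0,"ry":0,"rz":0}]' 0.05;python3 - <<'E'
from h import *
im,d=snap("scene","s7.png"); cv2.imwrite("pics/s7c.png",cv2.resize(im[100:280,80:260,::-1],(600,600),interpolation=cv2.INTER_CUBIC))
C=cloud("scene",d)
for o in finder.tip_of("scene","knee_knob")[:2]:
    u,v=np.array(o["location"]).round().astype(int); print(o, C[v,u])
E
python3 go.py .539 -.328 .40 180 0 57
```

```text
t: 7.83
eef_pos: [0.6183, 0.1157, 0.554]
orientation: [3.141, -0.001, 1.542]
wrist_force: [0.9, 0.1, -0.5]
opening: 0.0419
{'location': [169.7, 244.4], 'conf': 0.65} [0.49001185 0.148894   0.05778873]
{'location': [106.8, 200.8], 'conf': 0.58} [0.56650458 0.262344   0.16372113]
t 7.93 p [0.6185 0.1161 0.5557] rpy [ 1.797e+02 -1.000e-01  8.840e+01] F [-0.8 -0.3 -0.7] op 0.0493
shift mm [-446.4  -67.6  154.7] turn [ 0.2 -0.2 31.4] rows 11.4
per row mm [-37.2  -5.6  12.9] [ 0.02 -0.01  2.61] n 12.0
```

View pics/s7c.png

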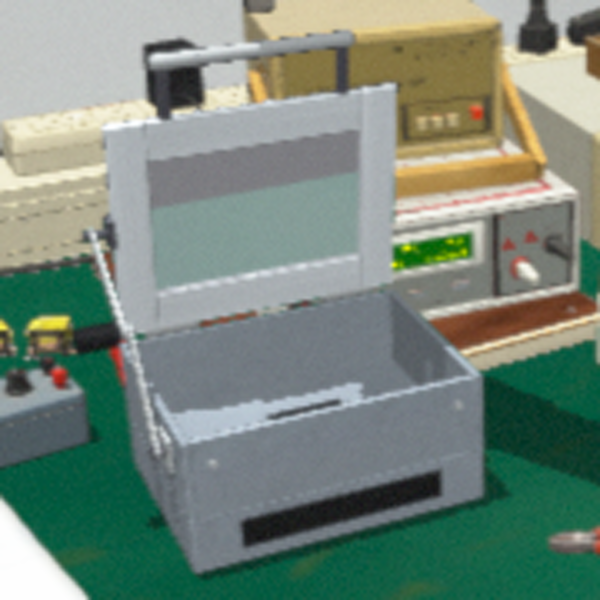

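```bash
python3 -m inch '[{"dx":-0.037,"dy":-0.0055,"dz":0.012,"rx":0,"ry":0,"rz":2.6},{"dx":-0.074,"dy":-0.011,"dz":0.024,"rx":0,"ry":0,"rz":5.2},{"dx":-0.111,"dy":-0.0165,"dz":0.036,"rx":0,"ry":0,"rz":7.8},{"dx":-0.148,"dy":-0.022,"dz":0.048,"rx":0,"ry":0,"rz":10.4},{"dx":-0.185,"dy":-0.028,"dz":0.06,"rx":0,"ry":0,"rz":13}]' 0.06;
python3 go.py .539 -.328 .38 180 0 57
```

```text
t: 8.35
eef_pos: [0.5842, -0.0702, 0.4912]
orientation: [-3.14, 0.0, 1.313]
wrist_force: [0.4, -0.4, 1.1]
opening: 0.0603
t 8.35 p [ 0.5842 -0.0702  0.4912] rpy [-179.9    0.    75.2] F [ 0.4 -0.4  1.1] op 0.0603
shift mm [-260.8   22.1  111.2] turn [-0.1  0.  18.2] rows 6.8
per row mm [-32.6   2.8  13.9] [-0.01  0.    2.28] n 8.0
```

```bash
python3 -m inch '[{"dx":-0.037,"dy":0.003,"dz":0.014,"rx":0,"ry":0,"rz":2.6},{"dx":-0.074,"dy":0.006,"dz":0.028,"rx":0,"ry":0,"rz":5.2},{"dx":-0.111,"dy":0.009,"dz":0.042,"rx":0,"ry":0,"rz":7.8},{"dx":-0.148,"dy":0.012,"dz":0.056,"rx":0,"ry":0,"rz":10.4},{"dx":-0.185,"dy":0.016,"dz":0.07,"rx":0,"ry":0,"rz":13}]';
python3 go.py .539 -.328 .38 180 0 57
```

```text
t: 8.77
eef_pos: [0.5526, -0.2532, 0.4212]
orientation: [-3.14, 0.0, 1.086]
wrist_force: [0.6, 0.0, 0.3]
opening: 0.06
t 8.77 p [ 0.5526 -0.2532  0.4212] rpy [-179.9    0.    62.2] F [0.6 0.  0.3] op 0.06
shift mm [-72.6  22.9  41.2] turn [-0.1  0.   5.2] rows 2.1
per row mm [-24.2   7.6  13.7] [-0.03  0.    1.74] n 3.0
```

```bash
python3 -m inch '[{"dx":-0.024,"dy":0.0076,"dz":0.012,"rx":0,"ry":0,"rz":1.7},{"dx":-0.048,"dy":0.0152,"dz":0.024,"rx":0,"ry":0,"rz":3.5},{"dx":-0.0725,"dy":0.023,"dz":0.04,"rx":0,"ry":0,"rz":5.2},{"dx":-0.0725,"dy":0.023,"dz":0.06,"rx":0,"ry":0,"rz":5.2},{"dx":-0.0725,"dy":0.023,"dz":0.06,"rx":0,"ry":0,"rz":5.2}]';
python3 go.py .539 -.328 .221 180 0 57
python3 - <<'E'
from h import *
im,d=snap("top","t8.png"); cv2.imwrite("pics/t8c.png",cv2.resize(im[130:280,270:430,::-1],(640,600),interpolation=cv2.INTER_CUBIC))
E
```

```text
t: 9.18
eef_pos: [0.5389, -0.3275, 0.3581]
orientation: [-3.134, 0.0, 0.995]
wrist_force: [-0.9, 1.3, -1.0]
opening: 0.0596
t 9.18 p [ 0.5389 -0.3275  0.3581] rpy [-179.6    0.    57. ] F [-0.9  1.3 -1. ] op 0.0596
shift mm [ -0.3   1.4 137.1] turn [-0.4  0.   0. ] rows 3.3
per row mm [-0.1  0.4 34.3] [-0.11  0.    0.  ] n 4.0
```

View pics/t8c.png

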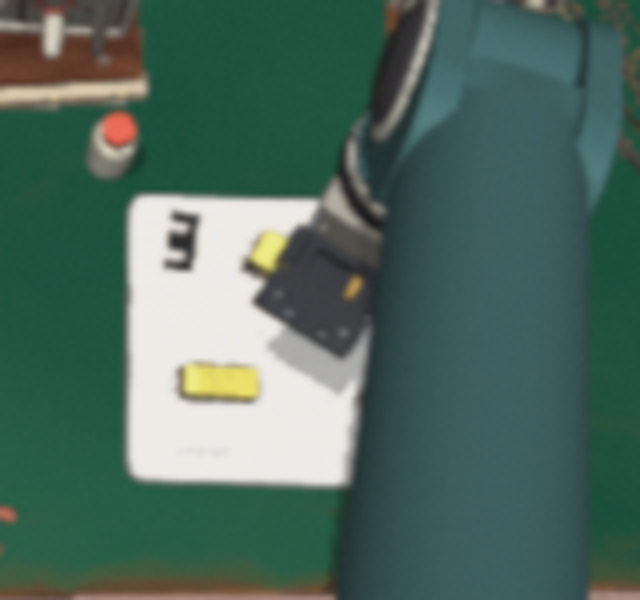

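```bash
python3 -m inch '[{"dx":0,"dy":0.0005,"dz":0.035,"rx":0,"ry":0,"rz":0},{"dx":0,"dy":0.0005,"dz":0.07,"rx":0,"ry":0,"rz":0},{"dx":0,"dy":0.0005,"dz":0.105,"rx":0,"ry":0,"rz":0},{"dx":0,"dy":0.0005,"dz":0.13,"rx":0,"ry":0,"rz":0},{"dx":0,"dy":0.0005,"dz":0.136,"rx":0,"ry":0,"rz":0}]'; python3 -m inch '[{"dx":0,"dy":0,"dz":0,"rx":0,"ry":0,"rz":0},{"dx":0,"dy":0,"dz":0,"rx":0,"ry":0,"rz":0},{"dx":0,"dy":0,"dz":0,"rx":0,"ry":0,"rz":0},{"dx":0,"dy":0,"dz":0,"rx":0,"ry":0,"rz":0},{"dx":0,"dy":0,"dz":0,"rx":0,"ry":0,"rz":0}]' 0.0
python3 go.py .539 -.328 .221 180 0 57
```

```text
t: 9.65
eef_pos: [0.5406, -0.3245, 0.2236]
orientation: [-3.136, -0.001, 1.0]
wrist_force: [-0.3, -0.1, -1.6]
opening: 0.0602
t: 10.07
eef_pos: [0.5415, -0.3269, 0.2289]
orientation: [3.139, -0.0, 0.997]
wrist_force: [-0.8, 0.2, 7.6]
opening: 0.0307
t 10.07 p [ 0.5415 -0.3269  0.2289] rpy [179.9  -0.   57.1] F [-0.8  0.2  7.6] op 0.0307
shift mm [-2.3 -1.5  7.9] turn [ 0.1 -0.   0.1] rows 0.2
per row mm [-2.3 -1.5  7.9] [ 0.13 -0.    0.14] n 1
```

```bash
python3 -m inch '[{"dx":0,"dy":0,"dz":-0.01,"rx":0,"ry":0,"rz":0},{"dx":0,"dy":0,"dz":-0.04,"rx":0,"ry":0,"rz":0},{"dx":0,"dy":0,"dz":-0.08,"rx":0,"ry":0,"rz":0},{"dx":0,"dy":0,"dz":-0.12,"rx":0,"ry":0,"rz":0},{"dx":0,"dy":0,"dz":-0.12,"rx":0,"ry":0,"rz":0}]'
python3 - <<'E'
from h import *
im,d=snap("scene","s9.png"); cv2.imwrite("pics/s9c.png",cv2.resize(im[90:240,240:400,::-1],(640,600),interpolation=cv2.INTER_CUBIC))
E
python3 go.py .54 .107 .35 180 0 -1.5
```

```text
t: 10.48
eef_pos: [0.5432, -0.3275, 0.3563]
orientation: [3.127, -0.001, 0.997]
wrist_force: [1.2, -0.8, -2.2]
opening: 0.0304
t 10.53 p [ 0.5422 -0.3273  0.3526] rpy [179.4  -0.   57.1] F [ 0.5 -0.4 -3.2] op 0.0307
shift mm [ 3.636e+02 -2.376e+02  3.000e-01] turn [ 0.5 -0.3 58.6] rows 10.4
per row mm [ 33.1 -21.6   0. ] [ 0.05 -0.03  5.33] n 11.0
```

View pics/s9c.png

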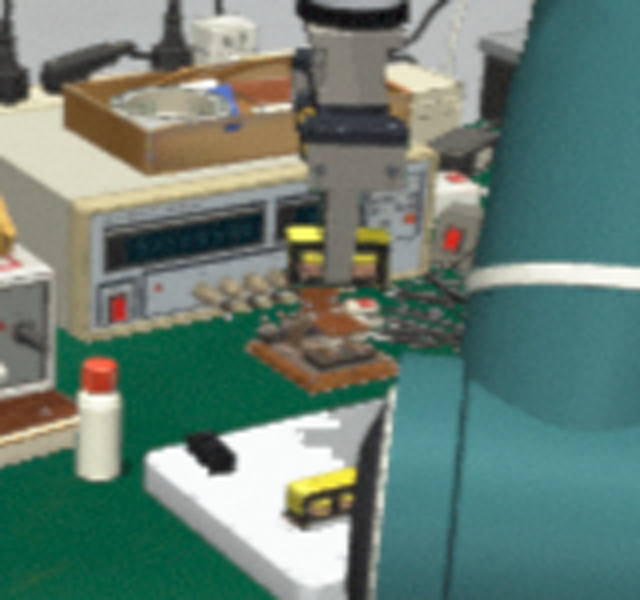

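```bash
python3 - <<'E'
from h import *
im,d=snap("top","t9.png"); cv2.imwrite("pics/t9c.png",cv2.resize(im[130:250,130:260,::-1],(650,600),interpolation=cv2.INTER_CUBIC))
C=cloud("top",d)
for o in finder.tip_of("top","nest")[:2]:
    u,v=o["location"]; print(o, C[int(round(v)),int(round(u))])
for X in ([.5467,.107,.05],):
    print(proj("top",X))
m=(abs(C[...,2]-.055)<.02)&(C[...,0]>.47)&(C[...,0]<.66)&(C[...,1]>0)&(C[...,1]<.23); print(np.percentile(C[m],[1,50,99],0))
u,v=np.meshgrid(np.arange(512),np.arange(384)); hh=C[...,2]; 
# draw predicted nest outline
big=cv2.resize(im[130:250,130:260,::-1],(650,600),interpolation=cv2.INTER_CUBIC)
a=-.026
def bx(x,y,z): return [.572+x*np.cos(a)-y*np.sin(a),.1165+x*np.sin(a)+y*np.cos(a),z]
def poly(pts,col):
    q=np.array([[(proj("top",bx(*p))[0]-130+.5)*5,(proj("top",bx(*p))[1]-130+.5)*5] for p in pts]).astype(int); cv2.polylines(big,[q],True,col,1)
poly([(-25-47.5,-35,50),(-25+47.5,-35,50),(22.5,15,50),(-72.5,15,50)] if 0 else [(-.0725,-.035,.05),(.0225,-.035,.05),(.0225,.015,.05),(-.0725,.015,.05)],(0,0,255))
poly([(-.085,-.11,.11),(.085,-.11,.11),(.085,.11,.11),(-.085,.11,.11)],(255,0,0))
cv2.imwrite("pics/t9d.png",big)
E
```

```text
{'location': [198.6, 197.5], 'conf': 0.88} [0.54257346 0.09350492 0.05124624]
{'location': [190.2, 193.3], 'conf': 0.36} [0.55779192 0.12009462 0.05036418]
(np.float64(194.44021878014206), np.float64(196.7254775505507), np.float64(1.2043746914484807))
[[0.48285523 0.00612272 0.03890193]
 [0.57279783 0.11923418 0.05065038]
 [0.65148979 0.22138168 0.0725453 ]]
```

View pics/t9d.png

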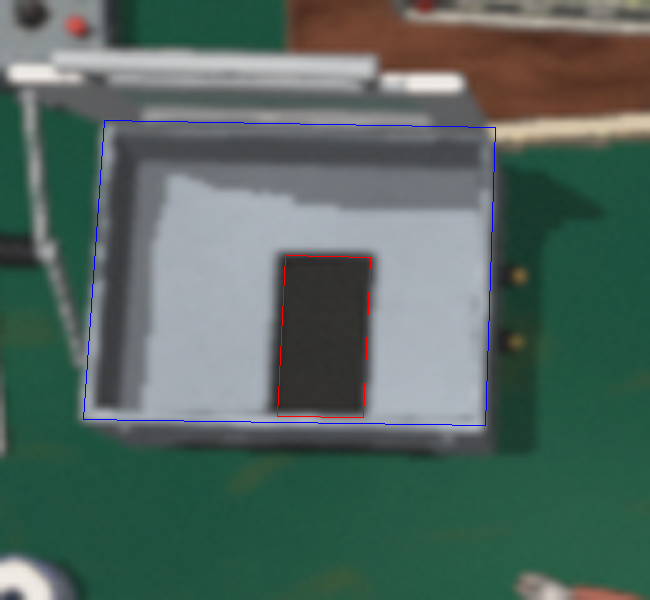

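View pics/t9c.png

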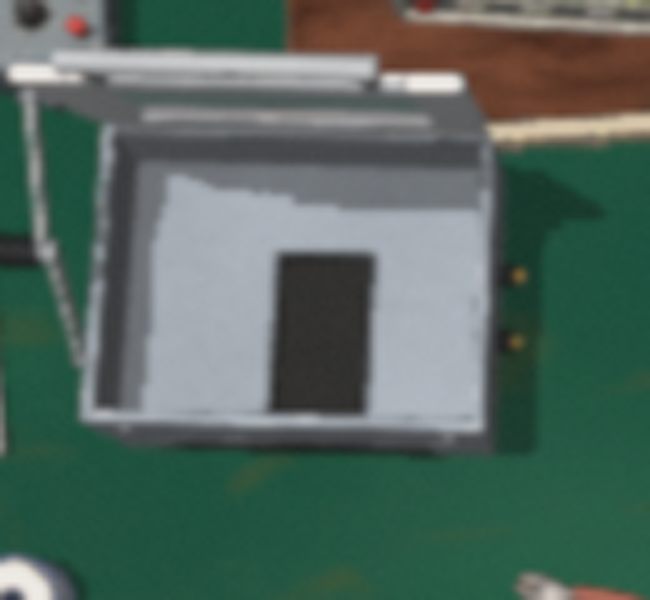

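```bash
python3 go.py .545 -.06 .362 180 0 -1.5
```

```text
t 10.63 p [ 0.5404 -0.3268  0.3472] rpy [180.    0.   57.1] F [-0.5  0.3 -3.3] op 0.0311
shift mm [ 226.6 -140.9  -15. ] turn [ 0.   0.  58.6] rows 8.2
per row mm [ 25.2 -15.7  -1.7] [0.   0.   6.51] n 9.0
```

```bash
python3 -m inch '[{"dx":0.025,"dy":-0.0155,"dz":-0.004,"rx":0,"ry":0,"rz":6.5},{"dx":0.05,"dy":-0.031,"dz":-0.008,"rx":0,"ry":0,"rz":13},{"dx":0.075,"dy":-0.0465,"dz":-0.012,"rx":0,"ry":0,"rz":19.5},{"dx":0.1,"dy":-0.062,"dz":-0.015,"rx":0,"ry":0,"rz":26},{"dx":0.126,"dy":-0.078,"dz":-0.015,"rx":0,"ry":0,"rz":32.5}]';python3 go.py .545 -.06 .362 180 0 -1.5
```

```text
t: 11.05
eef_pos: [0.5429, -0.1776, 0.3602]
orientation: [-3.139, 0.003, 0.424]
wrist_force: [0.2, -0.7, -3.1]
opening: 0.0307
t 11.05 p [ 0.5429 -0.1776  0.3602] rpy [-179.9    0.2   24.3] F [ 0.2 -0.7 -3.1] op 0.0307
shift mm [  50.2 -106.3   -1.7] turn [-0.1  0.2 25.8] rows 3.6
per row mm [ 12.6 -26.6  -0.4] [-0.02  0.04  6.44] n 4.0
```

```bash
python3 -m inch '[{"dx":0.0125,"dy":-0.0265,"dz":0,"rx":0,"ry":0,"rz":6.5},{"dx":0.025,"dy":-0.053,"dz":0,"rx":0,"ry":0,"rz":13},{"dx":0.0375,"dy":-0.08,"dz":0,"rx":0,"ry":0,"rz":19.5},{"dx":0.05,"dy":-0.106,"dz":0,"rx":0,"ry":0,"rz":25.8},{"dx":0.05,"dy":-0.106,"dz":0,"rx":0,"ry":0,"rz":25.8}]';python3 go.py .549 .107 .362 180 0 -1.5
```

```text
t: 11.47
eef_pos: [0.5442, -0.0545, 0.3599]
orientation: [-3.138, 0.004, -0.016]
wrist_force: [-0.8, 1.5, -1.9]
opening: 0.0308
t 11.47 p [ 0.5442 -0.0545  0.3599] rpy [-179.8    0.2   -0.9] F [-0.8  1.5 -1.9] op 0.0308
shift mm [   2.2 -161.6   -1.4] turn [-0.2  0.2  0.6] rows 3.9
per row mm [  0.4 -32.3  -0.3] [-0.04  0.05  0.12] n 5.0
```

```bash
python3 -m inch '[{"dx":0.0005,"dy":-0.04,"dz":0,"rx":0,"ry":0,"rz":0},{"dx":0.001,"dy":-0.08,"dz":0,"rx":0,"ry":0,"rz":0.3},{"dx":0.0015,"dy":-0.12,"dz":0,"rx":0,"ry":0,"rz":0.3},{"dx":0.0025,"dy":-0.16,"dz":0,"rx":0,"ry":0,"rz":0.3},{"dx":0.0025,"dy":-0.16,"dz":0,"rx":0,"ry":0,"rz":0.3}]';python3 -m inch '[{"dx":0,"dy":0,"dz":0,"rx":0,"ry":0,"rz":0},{"dx":0,"dy":0,"dz":0,"rx":0,"ry":0,"rz":0}]'; python3 go.py .549 .107 .25 180 0 -1.5
python3 - <<'E'
from h import *
for n in("scene","top"):
    im,d=snap(n,n+"10.png"); np.save(n+"10.npy",d)
    C=cloud(n,d)
    hsv=cv2.cvtColor(im,cv2.COLOR_RGB2HSV)
    m=(hsv[...,0]>22)&(hsv[...,0]<36)&(hsv[...,1]>120)&(C[...,2]>.13)&(C[...,2]<.25)&(abs(C[...,0]-.55)<.1)&(abs(C[...,1]-.1)<.1)&(d>0)
    print(n,m.sum()); 
    if m.sum(): print(np.round(np.percentile(C[m],[3,50,97],0),3))
E
```

```text
t: 11.88
eef_pos: [0.5492, 0.1076, 0.3603]
orientation: [-3.136, 0.003, -0.013]
wrist_force: [0.6, 1.4, -2.8]
opening: 0.031
t: 12.05
eef_pos: [0.5503, 0.0979, 0.3601]
orientation: [3.14, 0.004, -0.025]
wrist_force: [0.3, -0.4, -1.9]
opening: 0.0304
t 12.05 p [0.5503 0.0979 0.3601] rpy [179.9   0.2  -1.4] F [ 0.3 -0.4 -1.9] op 0.0304
shift mm [ -1.1  -9.2 110.1] turn [0.1 0.2 0.1] rows 2.6
per row mm [-0.4 -3.1 36.7] [0.03 0.07 0.03] n 3.0
scene 240
[[0.51  0.086 0.175]
 [0.518 0.1   0.196]
 [0.57  0.114 0.199]]
top 0
```

View pics/scene10.png

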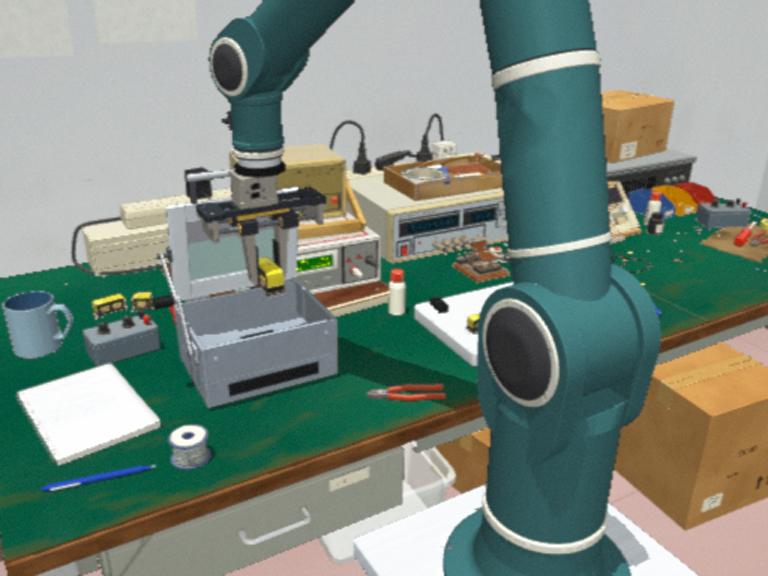

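View pics/top10.png

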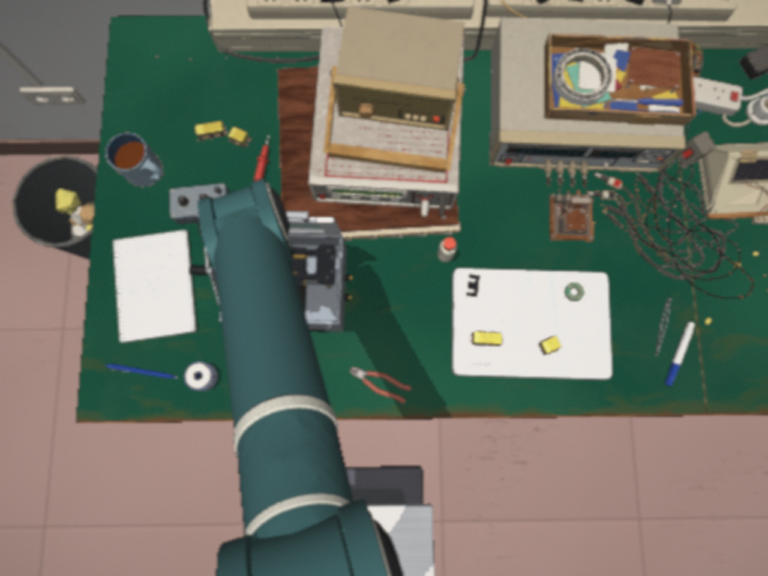

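```bash
python3 -m inch '[{"dx":0,"dy":-0.0095,"dz":0,"rx":0,"ry":0,"rz":0},{"dx":0,"dy":-0.0095,"dz":0.025,"rx":0,"ry":0,"rz":0},{"dx":0,"dy":-0.0095,"dz":0.05,"rx":0,"ry":0,"rz":0},{"dx":0,"dy":-0.0095,"dz":0.07,"rx":0,"ry":0,"rz":0},{"dx":0,"dy":-0.0095,"dz":0.08,"rx":0,"ry":0,"rz":0}]';python3 -m inch '[{"dx":0,"dy":0,"dz":0,"rx":0,"ry":0,"rz":0},{"dx":0,"dy":0,"dz":0,"rx":0,"ry":0,"rz":0}]'; python3 go.py .55 .1075 .25 180 0 -1.5
```

```text
t: 12.57
eef_pos: [0.5502, 0.1072, 0.2793]
orientation: [3.141, 0.004, -0.027]
wrist_force: [-0.8, -0.1, -3.1]
opening: 0.0309
t: 12.73
eef_pos: [0.5513, 0.1078, 0.2819]
orientation: [-3.142, 0.0, -0.026]
wrist_force: [-0.1, 0.3, -2.2]
opening: 0.0307
t 12.73 p [0.5513 0.1078 0.2819] rpy [-180.     0.    -1.5] F [-0.1  0.3 -2.2] op 0.0307
shift mm [-1.3  0.3 31.9] turn [-0.  0.  0.] rows 0.8
per row mm [-1.3  0.3 31.9] [-0.    0.02  0.01] n 1
```

```bash
python3 -m inch '[{"dx":-0.001,"dy":0,"dz":0.01,"rx":0,"ry":0,"rz":0},{"dx":-0.001,"dy":0,"dz":0.02,"rx":0,"ry":0,"rz":0},{"dx":-0.001,"dy":0,"dz":0.027,"rx":0,"ry":0,"rz":0},{"dx":-0.001,"dy":0,"dz":0.027,"rx":0,"ry":0,"rz":0},{"dx":-0.001,"dy":0,"dz":0.027,"rx":0,"ry":0,"rz":0}]'; python3 -m inch '[{"dx":0,"dy":0,"dz":0.002,"rx":0,"ry":0,"rz":0},{"dx":0,"dy":0,"dz":0.004,"rx":0,"ry":0,"rz":0},{"dx":0,"dy":0,"dz":0.004,"rx":0,"ry":0,"rz":0}]';python3 go.py .55 .1075 .25 180 0 -1.5
```

```text
t: 13.15
eef_pos: [0.5499, 0.108, 0.2544]
orientation: [3.141, 0.001, -0.025]
wrist_force: [0.5, -0.1, -2.8]
opening: 0.031
t: 13.4
eef_pos: [0.5502, 0.108, 0.251]
orientation: [-3.141, -0.001, -0.025]
wrist_force: [-1.2, 0.4, -2.4]
opening: 0.0306
t 13.4 p [0.5502 0.108  0.251 ] rpy [-180.    -0.    -1.5] F [-1.2  0.4 -2.4] op 0.0306
shift mm [-0.2  0.5  1. ] turn [-0. -0.  0.] rows 0.0
per row mm [-0.2  0.5  1. ] [-0.01 -0.04  0.04] n 1
```

```bash
python3 -m inch '[{"dx":0,"dy":0,"dz":0.002,"rx":0,"ry":0,"rz":0},{"dx":0,"dy":0,"dz":0.002,"rx":0,"ry":0,"rz":0}]'; python3 -m inch '[{"dx":0,"dy":0,"dz":0.002,"rx":0,"ry":0,"rz":0},{"dx":0,"dy":0,"dz":0.002,"rx":0,"ry":0,"rz":0}]'; python3 -m inch '[{"dx":0,"dy":0,"dz":0.002,"rx":0,"ry":0,"rz":0},{"dx":0,"dy":0,"dz":0.002,"rx":0,"ry":0,"rz":0}]'
python3 - <<'E'
from h import *
im,d=snap("scene","s12.png"); cv2.imwrite("pics/s12c.png",cv2.resize(im[100:280,80:260,::-1],(600,600),interpolation=cv2.INTER_CUBIC))
E
```

```text
t: 13.57
eef_pos: [0.5503, 0.1082, 0.2509]
orientation: [3.141, -0.001, -0.025]
wrist_force: [-4.1, -0.9, 11.7]
opening: 0.0305
t: 13.73
eef_pos: [0.5503, 0.1083, 0.2508]
orientation: [3.14, -0.001, -0.025]
wrist_force: [-9.9, -2.8, 28.6]
opening: 0.0303
t: 13.9
eef_pos: [0.5505, 0.1084, 0.2502]
orientation: [3.14, -0.002, -0.025]
wrist_force: [-13.2, -4.4, 37.6]
opening: 0.0309
```

View pics/s12c.png

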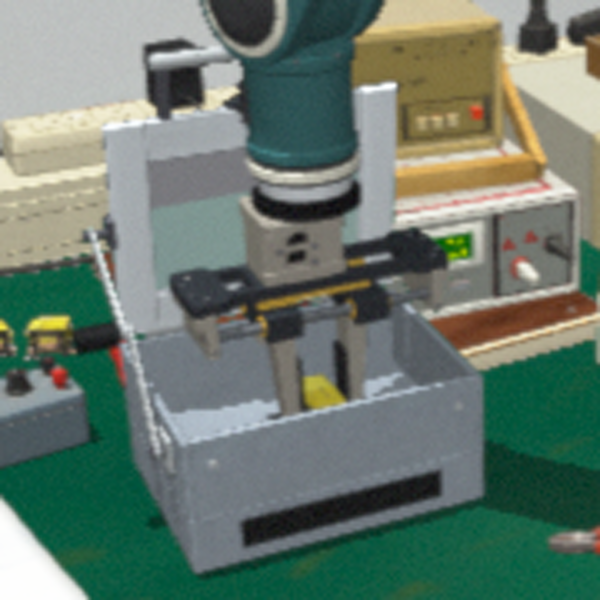

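```bash
python3 -m inch '[{"dx":0,"dy":0,"dz":-0.005,"rx":0,"ry":0,"rz":0},{"dx":0,"dy":0,"dz":-0.005,"rx":0,"ry":0,"rz":0}]'; python3 -m inch '[{"dx":0,"dy":0,"dz":0,"rx":0,"ry":0,"rz":0},{"dx":0,"dy":0,"dz":0,"rx":0,"ry":0,"rz":0},{"dx":0,"dy":0,"dz":0,"rx":0,"ry":0,"rz":0}]' 0.06; python3 -m inch '[{"dx":0,"dy":0,"dz":-0.03,"rx":0,"ry":0,"rz":0},{"dx":0,"dy":0,"dz":-0.07,"rx":0,"ry":0,"rz":0},{"dx":0,"dy":0,"dz":-0.11,"rx":0,"ry":0,"rz":0},{"dx":0,"dy":0,"dz":-0.15,"rx":0,"ry":0,"rz":0},{"dx":0,"dy":0,"dz":-0.18,"rx":0,"ry":0,"rz":0}]'
python3 - <<'E'
from h import *
im,d=snap("scene","s13.png"); cv2.imwrite("pics/s13c.png",cv2.resize(im[100:280,80:260,::-1],(600,600),interpolation=cv2.INTER_CUBIC))
E
```

```text
t: 14.12
eef_pos: [0.5505, 0.1081, 0.2516]
orientation: [-3.141, -0.003, -0.026]
wrist_force: [0.6, 0.8, -3.3]
opening: 0.0306
t: 14.37
eef_pos: [0.5501, 0.108, 0.2495]
orientation: [3.142, 0.0, -0.026]
wrist_force: [0.3, 0.1, 0.2]
opening: 0.0485
t: 14.78
eef_pos: [0.5503, 0.1082, 0.4329]
orientation: [-3.141, -0.003, -0.025]
wrist_force: [1.0, 0.8, 0.2]
opening: 0.0597
```

View pics/s13c.png

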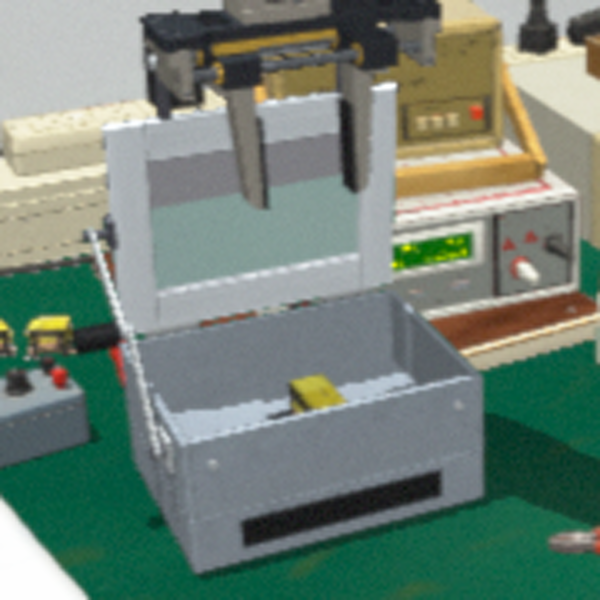

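```bash
python3 go.py .418 .18 .40 180 -45 -1.5
```

```text
t 14.83 p [0.5516 0.1087 0.4384] rpy [-179.9   -0.7   -1.5] F [2.5 0.5 3.6] op 0.0606
shift mm [-135.8  -67.8   37. ] turn [-0.2 44.3 -0. ] rows 6.2
per row mm [-19.4  -9.7   5.3] [-0.02  6.33 -0.  ] n 7.0
```

```bash
python3 -m inch '[{"dx":-0.022,"dy":0,"dz":0,"rx":0,"ry":6.4,"rz":0},{"dx":-0.044,"dy":0,"dz":0,"rx":0,"ry":12.8,"rz":0},{"dx":-0.066,"dy":0,"dz":0.01,"rx":0,"ry":19.2,"rz":0},{"dx":-0.088,"dy":-0.01,"dz":0.02,"rx":0,"ry":25.6,"rz":0},{"dx":-0.11,"dy":-0.02,"dz":0.03,"rx":0,"ry":32,"rz":0}]' 0.0; python3 go.py .418 .263 .35 180 -45 -1.5; python3 -c "
from h import *
print(np.round(sense()['joint_positions'],2))"
```

```text
t: 15.25
eef_pos: [0.4462, 0.1266, 0.4021]
orientation: [3.137, -0.523, -0.026]
wrist_force: [0.2, -1.2, 0.2]
opening: 0.0286
t 15.25 p [0.4462 0.1266 0.4021] rpy [179.7 -30.   -1.5] F [ 0.2 -1.2  0.2] op 0.0286
shift mm [ -53.5 -135.8   28.6] turn [ 0.3 15.   0. ] rows 3.6
per row mm [-13.4 -33.9   7.1] [0.07 3.76 0.01] n 4.0
[-0.17  0.08 -0.25  2.19  0.56  0.46 -2.47]
```

```bash
python3 go.py .463 .2614 .36 180 -30 -1.5
```

```text
t 15.25 p [0.4462 0.1266 0.4021] rpy [179.7 -30.   -1.5] F [ 0.2 -1.2  0.2] op 0.0286
shift mm [  -9.5 -135.4   42.4] turn [0.3 0.  0. ] rows 3.4
per row mm [ -2.4 -33.9  10.6] [0.07 0.01 0.  ] n 4.0
```

```bash
python3 -m inch '[{"dx":-0.01,"dy":-0.034,"dz":0,"rx":0,"ry":0,"rz":0},{"dx":-0.01,"dy":-0.068,"dz":0,"rx":0,"ry":0,"rz":0},{"dx":-0.0095,"dy":-0.102,"dz":0.01,"rx":0,"ry":0,"rz":0},{"dx":-0.0095,"dy":-0.1355,"dz":0.03,"rx":0,"ry":0,"rz":0},{"dx":-0.0095,"dy":-0.1355,"dz":0.042,"rx":0,"ry":0,"rz":0}]' ; python3 -m inch '[{"dx":0,"dy":0,"dz":0,"rx":0,"ry":0,"rz":0}]'; python3 go.py .463 .2614 .35 180 -30 -1.5; python3 - <<'E'
from h import *
print(np.round(sense()['joint_positions'],2))
for n in("scene","top"):
    im,d=snap(n,n+"14.png"); np.save(n+"14.npy",d)
    c=im[100:280,80:260,::-1] if n=="scene" else im[130:250,130:260,::-1]
    cv2.imwrite("pics/"+n+"14c.png",cv2.resize(c,(600,600) if n=="scene" else (650,600),interpolation=cv2.INTER_CUBIC))
    C=cloud(n,d)
    for o in finder.tip_of(n,"knee_knob")[:2]:
        u,v=np.array(o["location"]).round().astype(int); print(o, C[v,u])
E
```

```text
t: 15.67
eef_pos: [0.465, 0.2679, 0.3599]
orientation: [3.138, -0.519, -0.015]
wrist_force: [-0.2, -0.0, 0.4]
opening: 0.0004
t: 15.75
eef_pos: [0.4653, 0.2626, 0.3583]
orientation: [3.132, -0.516, -0.023]
wrist_force: [-0.7, -0.8, -0.1]
opening: 0.0006
t 15.75 p [0.4653 0.2626 0.3583] rpy [179.4 -29.6  -1.3] F [-0.7 -0.8 -0.1] op 0.0006
shift mm [-6.1  1.2  6.1] turn [0.5 0.4 0.2] rows 0.2
per row mm [-6.1  1.2  6.1] [0.47 0.43 0.16] n 1
[-0.48  0.28 -0.2   2.06  0.81  0.54 -2.92]
{'location': [105.6, 201.9], 'conf': 0.54} [0.56613013 0.26489843 0.16198261]
{'location': [133.7, 178.0], 'conf': 0.71} [0.57588411 0.24975505 0.16659964]
```

View pics/scene14c.png

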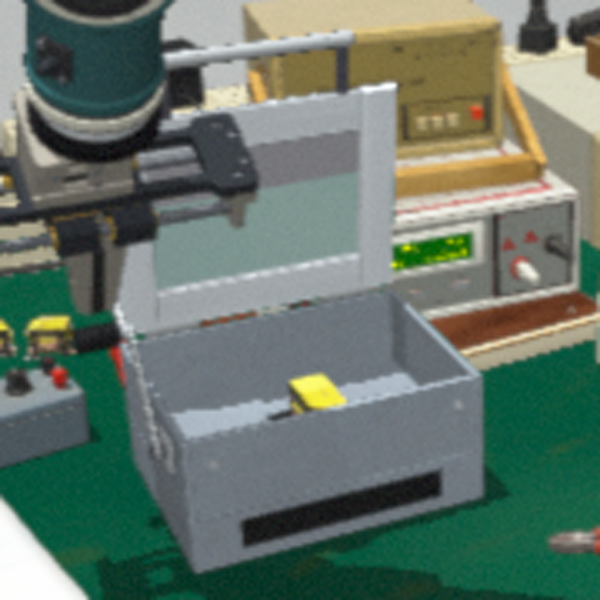

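View pics/top14c.png

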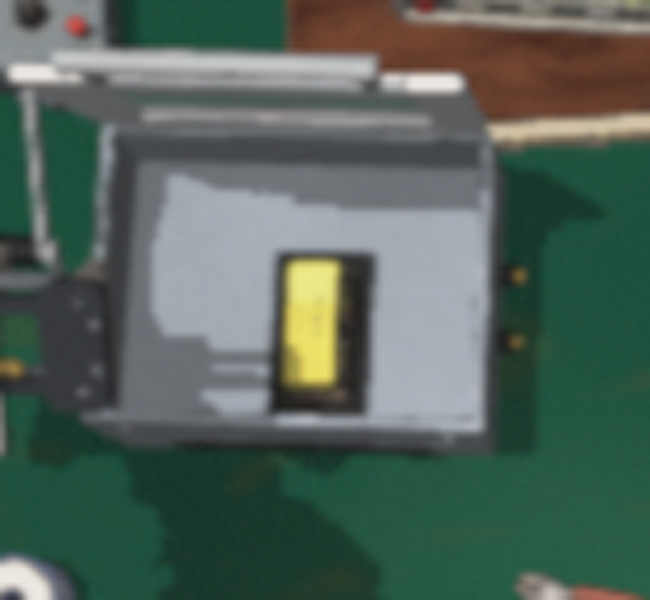

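```bash
python3 go.py .467 .2404 .3455 180 -30 10
```

```text
t 15.95 p [0.4654 0.2606 0.3618] rpy [179.6 -29.8  -1.6] F [-0.3  0.5  0.9] op 0.0005
shift mm [-6.2 20.  15.4] turn [  6.2   0.2 -10.1] rows 1.6
per row mm [-3.1 10.   7.7] [ 3.09  0.1  -5.03] n 2.0
```

```bash
python3 -m inch '[{"dx":-0.003,"dy":0.01,"dz":0,"rx":3,"ry":0,"rz":-5},{"dx":-0.006,"dy":0.02,"dz":0.006,"rx":6.2,"ry":0,"rz":-10},{"dx":-0.006,"dy":0.02,"dz":0.012,"rx":6.2,"ry":0,"rz":-10},{"dx":-0.006,"dy":0.02,"dz":0.012,"rx":6.2,"ry":0,"rz":-10}]'; python3 go.py .467 .2404 .3455 180 -30 10;  python3 - <<'E'
from h import *
print(np.round(sense()['joint_positions'],2))
im,d=snap("top","top15.png")
cv2.imwrite("pics/top15c.png",cv2.resize(im[140:230,110:210,::-1],(667,600),interpolation=cv2.INTER_CUBIC))
from scipy.spatial.transform import Rotation as Ro
s=sense();R=Ro.from_euler('xyz',s["orientation"]).as_matrix();t=np.array(s["eef_pos"])+.19*R[:,2];print("tip",t, proj("top",t))
E
```

```text
t: 16.28
eef_pos: [0.4662, 0.2391, 0.3481]
orientation: [-3.14, -0.52, 0.167]
wrist_force: [-0.1, 0.4, -0.5]
opening: 0.0004
t 16.28 p [0.4662 0.2391 0.3481] rpy [-179.9  -29.8    9.6] F [-0.1  0.4 -0.5] op 0.0004
shift mm [-0.5 -1.1  2.7] turn [ 0.1  0.2 -0.4] rows 0.1
per row mm [-0.5 -1.1  2.7] [ 0.13  0.22 -0.37] n 1
[-0.37  0.27 -0.25  2.11  0.78  0.39 -2.68]
tip [0.55917962 0.25641434 0.18358613] (np.float64(129.1909751438068), np.float64(182.75713251697735), np.float64(1.0747222314106741))
```

View pics/top15c.png

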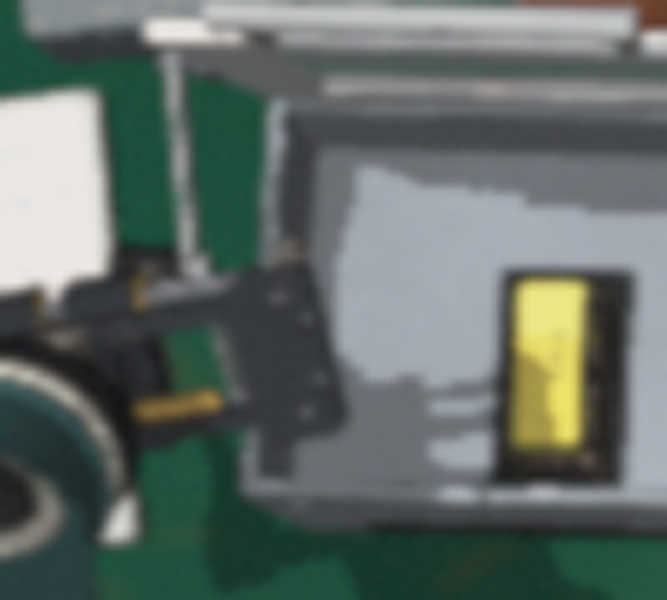

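```bash
python3 -m inch '[{"dx":0,"dy":0,"dz":0.01,"rx":0,"ry":0,"rz":0},{"dx":0,"dy":0,"dz":0.018,"rx":0,"ry":0,"rz":0},{"dx":0.003,"dy":0,"dz":0.024,"rx":0,"ry":0,"rz":0},{"dx":0.006,"dy":0,"dz":0.03,"rx":0,"ry":0,"rz":0},{"dx":0.008,"dy":0,"dz":0.035,"rx":0,"ry":0,"rz":0}]';  python3 - <<'E'
from h import *
print(np.round(sense()['joint_positions'],2))
im,d=snap("scene","s16.png"); cv2.imwrite("pics/s16c.png",cv2.resize(im[100:280,80:260,::-1],(600,600),interpolation=cv2.INTER_CUBIC))
from scipy.spatial.transform import Rotation as Ro
s=sense();R=Ro.from_euler('xyz',s["orientation"]).as_matrix();t=np.array(s["eef_pos"])+.19*R[:,2];print("tip",t, "box x",t[0]-.5756)
E
```

```text
t: 16.75
eef_pos: [0.4901, 0.2459, 0.3214]
orientation: [-3.14, -0.52, 0.174]
wrist_force: [-0.4, -0.5, 0.7]
opening: 0.0008
[-0.41  0.34 -0.2   2.08  0.86  0.35 -2.73]
tip [0.58337747 0.26242665 0.1559028 ] box x 0.007777470655452201
```

View pics/s16c.png

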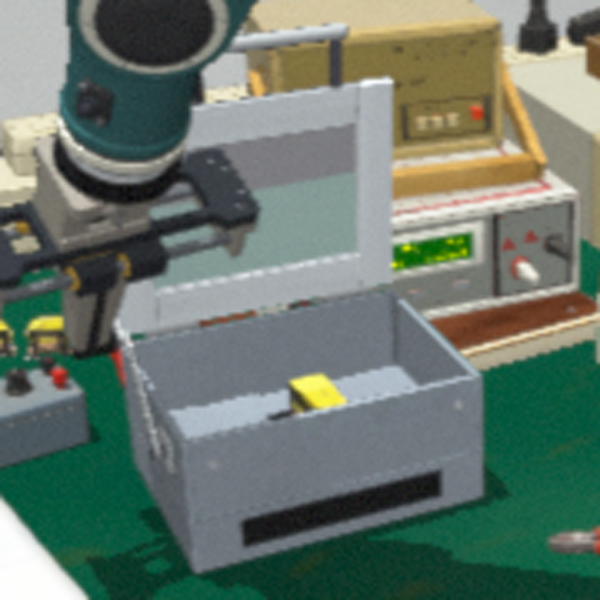

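```bash
python3 -m inch '[{"dx":0.001,"dy":0.002,"dz":0.006,"rx":0,"ry":0,"rz":0},{"dx":0.002,"dy":0.004,"dz":0.012,"rx":0,"ry":0,"rz":0},{"dx":0.003,"dy":0.005,"dz":0.018,"rx":0,"ry":0,"rz":0},{"dx":0.003,"dy":0.006,"dz":0.024,"rx":0,"ry":0,"rz":0},{"dx":0.003,"dy":0.006,"dz":0.028,"rx":0,"ry":0,"rz":0}]';  python3 - <<'E'
from h import *
print(np.round(sense()['joint_positions'],2))
im,d=snap("scene","s17.png"); cv2.imwrite("pics/s17c.png",cv2.resize(im[100:280,80:260,::-1],(600,600),interpolation=cv2.INTER_CUBIC))
from scipy.spatial.transform import Rotation as Ro
s=sense();R=Ro.from_euler('xyz',s["orientation"]).as_matrix();t=np.array(s["eef_pos"])+.19*R[:,2];print("tip",t, "box x",t[0]-.5756)
E
```

```text
t: 17.22
eef_pos: [0.5069, 0.2423, 0.298]
orientation: [-3.14, -0.519, 0.174]
wrist_force: [-3.5, 0.1, 1.8]
opening: 0.0003
[-0.43  0.4  -0.15  2.07  0.91  0.3  -2.78]
tip [0.5996879  0.25864221 0.13245549] box x 0.024087898128410057
```

View pics/s17c.png

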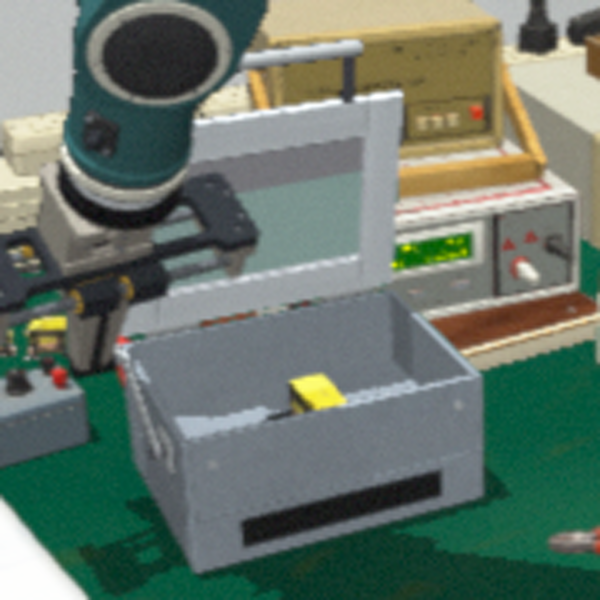

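```bash
python3 -m inch '[{"dx":0,"dy":0,"dz":-0.005,"rx":0,"ry":0,"rz":0},{"dx":-0.003,"dy":0,"dz":-0.02,"rx":0,"ry":0,"rz":0},{"dx":-0.01,"dy":0,"dz":-0.04,"rx":0,"ry":0,"rz":0},{"dx":-0.02,"dy":0,"dz":-0.07,"rx":0,"ry":0,"rz":0},{"dx":-0.03,"dy":0,"dz":-0.1,"rx":0,"ry":0,"rz":0}]';  python3 - <<'E'
from h import *
im,d=snap("scene","s18.png"); cv2.imwrite("pics/s18c.png",cv2.resize(im[100:280,80:260,::-1],(600,600),interpolation=cv2.INTER_CUBIC))
C=cloud("scene",d)
for o in finder.tip_of("scene","knee_knob")[:2]:
    u,v=np.array(o["location"]).round().astype(int); print(o, C[v,u])
for o in finder.tip_of("scene","pull_bar")[:2]:
    u,v=np.array(o["location"]).round().astype(int); print(o, C[v,u])
E
python3 go.py .60 .115 .56 180 0 88.5
```

```text
t: 17.68
eef_pos: [0.4315, 0.2288, 0.3714]
orientation: [-3.141, -0.519, 0.174]
wrist_force: [-0.9, 1.0, 0.7]
opening: 0.0006
{'location': [105.2, 209.6], 'conf': 0.46} [0.59893559 0.2630663  0.12651335]
{'location': [156.9, 116.9], 'conf': 0.39} [0.60010042 0.11892961 0.32996149]
{'location': [154.6, 118.4], 'conf': 0.85} [0.59327882 0.12609986 0.33037839]
t 17.83 p [0.4318 0.2291 0.373 ] rpy [-179.9  -30.    10. ] F [ 1.4  0.4 -0.6] op 0.0007
shift mm [219.9 141.4 -89.2] turn [ 20.4 -25.2 -76.6] rows 11.6
per row mm [16.9 10.9 -6.9] [ 1.57 -1.94 -5.89] n 13.0
```

View pics/s18c.png

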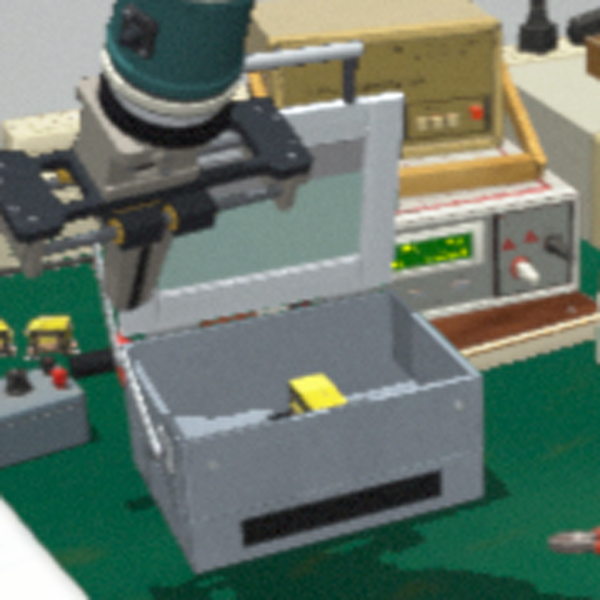

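```bash
python3 go.py .45 .17 .56 180 0 40
```

```text
t 17.83 p [0.4318 0.2291 0.373 ] rpy [-179.9  -30.    10. ] F [ 1.4  0.4 -0.6] op 0.0007
shift mm [ 100.3   61.  -158.1] turn [  7.7 -29.4 -29.3] rows 5.9
per row mm [ 14.3   8.7 -22.6] [ 1.11 -4.2  -4.18] n 7.0
```

```bash
python3 -m inch '[{"dx":0.014,"dy":0.009,"dz":-0.023,"rx":1.1,"ry":-4.2,"rz":-4.2},{"dx":0.028,"dy":0.018,"dz":-0.046,"rx":2.2,"ry":-8.4,"rz":-8.4},{"dx":0.042,"dy":0.026,"dz":-0.068,"rx":3.3,"ry":-12.6,"rz":-12.6},{"dx":0.057,"dy":0.035,"dz":-0.09,"rx":4.4,"ry":-16.8,"rz":-16.8},{"dx":0.072,"dy":0.044,"dz":-0.113,"rx":5.5,"ry":-21,"rz":-21}]' 0.034; python3 go.py .56 .115 .57 180 0 88.5
```

```text
t: 18.25
eef_pos: [0.4454, 0.1905, 0.4882]
orientation: [3.098, -0.247, 0.446]
wrist_force: [1.5, -0.0, -0.7]
opening: 0.0311
t 18.25 p [0.4454 0.1905 0.4882] rpy [177.5 -14.2  25.6] F [ 1.5 -0.  -0.7] op 0.0311
shift mm [ 88.7 120.2 -56.7] turn [ 10.  -11.3 -62.9] rows 9.0
per row mm [ 8.9 12.  -5.7] [ 1.   -1.13 -6.29] n 10.0
```

```bash
python3 -m inch '[{"dx":0.009,"dy":0.006,"dz":-0.02,"rx":1,"ry":-1.1,"rz":-6.3},{"dx":0.018,"dy":0.012,"dz":-0.04,"rx":2,"ry":-2.2,"rz":-12.6},{"dx":0.027,"dy":0.02,"dz":-0.06,"rx":3,"ry":-3.4,"rz":-18.9},{"dx":0.036,"dy":0.03,"dz":-0.072,"rx":4,"ry":-4.5,"rz":-25.2},{"dx":0.044,"dy":0.042,"dz":-0.072,"rx":5,"ry":-5.6,"rz":-31.5}]'; python3 go.py .56 .115 .57 180 0 88.5
```

```text
t: 18.67
eef_pos: [0.4848, 0.1663, 0.574]
orientation: [3.076, -0.125, 1.001]
wrist_force: [0.1, 0.0, -0.2]
opening: 0.0342
t 18.67 p [0.4848 0.1663 0.574 ] rpy [176.2  -7.2  57.4] F [ 0.1  0.  -0.2] op 0.0342
shift mm [-3.1 90.6  9.7] turn [  5.6  -6.  -31.3] rows 4.5
per row mm [-0.6 18.1  1.9] [ 1.13 -1.19 -6.26] n 5.0
```

```bash
python3 -m inch '[{"dx":0,"dy":0.018,"dz":0,"rx":1.1,"ry":-1.2,"rz":-6.3},{"dx":-0.001,"dy":0.036,"dz":0.002,"rx":2.3,"ry":-2.4,"rz":-12.6},{"dx":-0.002,"dy":0.054,"dz":0.005,"rx":3.4,"ry":-3.6,"rz":-18.9},{"dx":-0.003,"dy":0.072,"dz":0.008,"rx":4.5,"ry":-4.8,"rz":-25},{"dx":-0.003,"dy":0.09,"dz":0.009,"rx":5.6,"ry":-6,"rz":-31.3}]';python3 -m inch '[{"dx":0,"dy":0,"dz":0,"rx":0,"ry":0,"rz":0}]'; python3 - <<'E'
from h import *
for n in ("scene","top"):
    im,d=snap(n,n+"19.png"); 
    C=cloud(n,d)
    m=(C[...,2]>.30)&(C[...,2]<.345)&(C[...,1]>.04)&(C[...,1]<.2)&(C[...,0]>.5)&(C[...,0]<.66)&(d>0); Q=C[m]
    if len(Q): print(n,len(Q),np.round(np.percentile(Q,[5,50,95],0),3))
    if n=="scene": cv2.imwrite("pics/s19c.png",cv2.resize(im[60:240,80:260,::-1],(600,600),interpolation=cv2.INTER_CUBIC))
E
python3 go.py .604 .115 .4975 180 0 88.5
```

```text
t: 19.08
eef_pos: [0.5597, 0.1137, 0.5662]
orientation: [-3.135, 0.003, 1.543]
wrist_force: [0.7, -0.4, -0.5]
opening: 0.0335
t: 19.17
eef_pos: [0.5615, 0.1118, 0.5654]
orientation: [-3.136, 0.003, 1.537]
wrist_force: [0.1, -1.0, -1.0]
opening: 0.0341
scene 405 [[0.592 0.049 0.306]
 [0.597 0.121 0.327]
 [0.604 0.185 0.333]]
top 171 [[0.594 0.045 0.326]
 [0.598 0.079 0.331]
 [0.605 0.109 0.334]]
t 19.27 p [0.5589 0.1147 0.5663] rpy [-179.7    0.    88. ] F [-0.9  1.   0.6] op 0.0341
shift mm [ 1.9 45.4 68.5] turn [-0.3  0.  -0.5] rows 2.0
per row mm [ 0.6 15.1 22.8] [-0.1   0.01 -0.18] n 3.0
```

View pics/s19c.png

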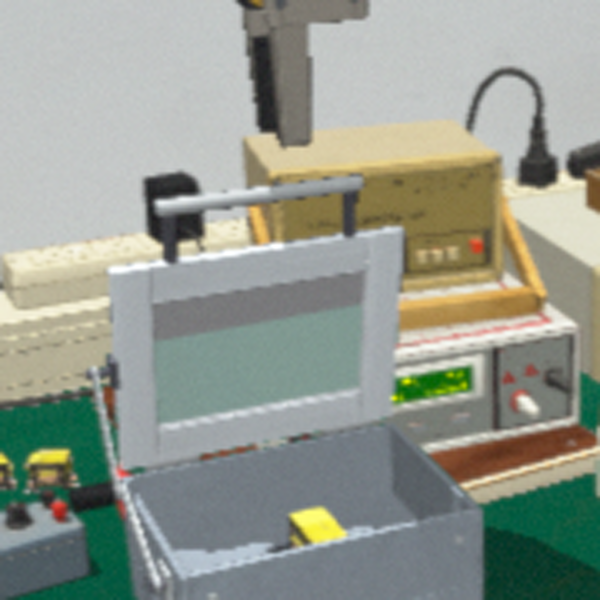

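```bash
python3 -m inch '[{"dx":0.002,"dy":0.02,"dz":0,"rx":0,"ry":0,"rz":0},{"dx":0.002,"dy":0.0415,"dz":0,"rx":0,"ry":0,"rz":0},{"dx":0.002,"dy":0.0415,"dz":0.025,"rx":0,"ry":0,"rz":0},{"dx":0.002,"dy":0.0415,"dz":0.05,"rx":0,"ry":0,"rz":0},{"dx":0.002,"dy":0.0415,"dz":0.067,"rx":0,"ry":0,"rz":0}]';python3 -m inch '[{"dx":0,"dy":0,"dz":0,"rx":0,"ry":0,"rz":0},{"dx":0,"dy":0,"dz":0,"rx":0,"ry":0,"rz":0},{"dx":0,"dy":0,"dz":0,"rx":0,"ry":0,"rz":0},{"dx":0,"dy":0,"dz":0,"rx":0,"ry":0,"rz":0},{"dx":0,"dy":0,"dz":0,"rx":0,"ry":0,"rz":0}]' 0.0; python3 go.py .604 .115 .4975 180 0 88.5
python3 - <<'E'
from h import *
im,d=snap("scene","s20.png"); 
cv2.imwrite("pics/s20c.png",cv2.resize(im[60:240,80:260,::-1],(600,600),interpolation=cv2.INTER_CUBIC))
E
```

```text
t: 19.68
eef_pos: [0.5986, 0.1167, 0.4983]
orientation: [-3.137, 0.001, 1.538]
wrist_force: [0.1, -0.0, -0.4]
opening: 0.0337
t: 20.1
eef_pos: [0.5995, 0.1164, 0.5022]
orientation: [-3.141, -0.0, 1.539]
wrist_force: [0.9, 0.9, 2.6]
opening: 0.0111
t 20.1 p [0.5995 0.1164 0.5022] rpy [-180.    -0.    88.2] F [0.9 0.9 2.6] op 0.0111
shift mm [-1.3  4.6  4.7] turn [-0.  -0.  -0.3] rows 0.2
per row mm [-1.3  4.6  4.7] [-0.02 -0.   -0.31] n 1
```

View pics/s20c.png

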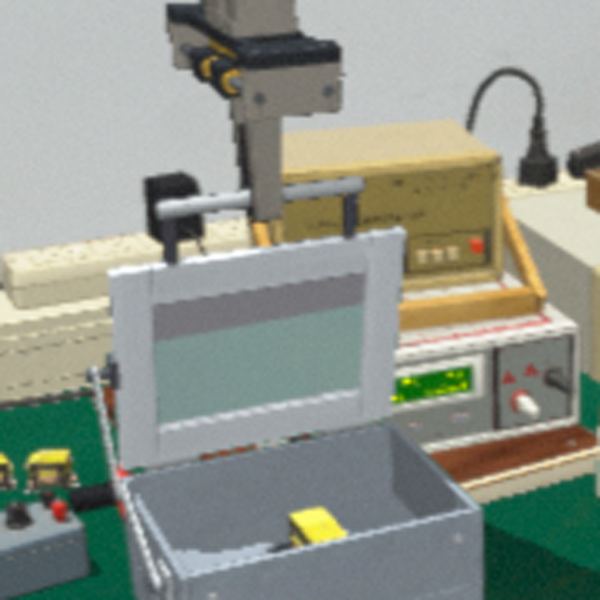

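```bash
python3 -m inch '[{"dx":0,"dy":-0.0135,"dz":0.0041,"rx":0,"ry":0,"rz":0},{"dx":0,"dy":-0.0296,"dz":0.0104,"rx":0,"ry":0,"rz":0},{"dx":0,"dy":-0.0453,"dz":0.018,"rx":0,"ry":0,"rz":0},{"dx":0,"dy":-0.0602,"dz":0.0268,"rx":0,"ry":0,"rz":0},{"dx":0,"dy":-0.0745,"dz":0.0367,"rx":0,"ry":0,"rz":0}]'; python3 - <<'E'
from h import *
im,d=snap("scene","s21.png"); 
cv2.imwrite("pics/s21c.png",cv2.resize(im[60:240,80:260,::-1],(600,600),interpolation=cv2.INTER_CUBIC))
E
python3 go.py .604 .115 .4975 180 0 88.5
```

```text
t: 20.57
eef_pos: [0.5245, 0.119, 0.4653]
orientation: [3.14, -0.001, 1.54]
wrist_force: [1.9, 3.0, -0.1]
opening: 0.0112
t 20.62 p [0.522  0.1193 0.463 ] rpy [-179.8    0.    88.3] F [ 0.4  2.6 -4.7] op 0.011
shift mm [ -1.9  82.  -34.9] turn [-0.2  0.  -0.2] rows 2.1
per row mm [ -0.6  27.3 -11.6] [-0.08  0.01 -0.07] n 3.0
```

View pics/s21c.png

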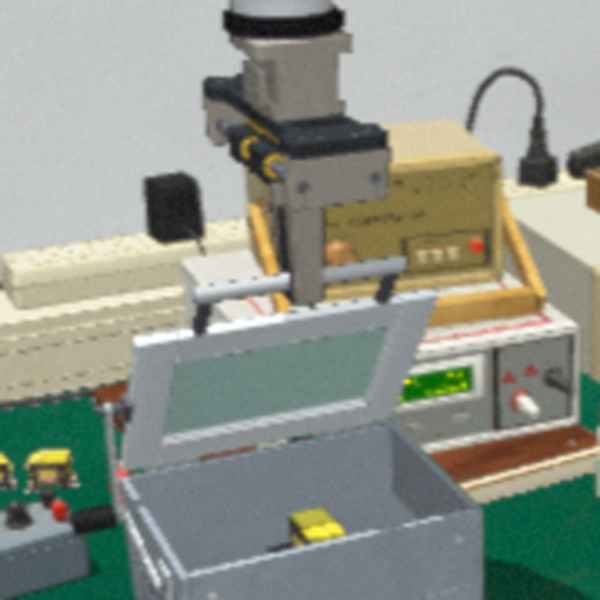

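```bash
python3 -m inch '[{"dx":0,"dy":-0.0134,"dz":0.0111,"rx":0,"ry":0,"rz":0},{"dx":0,"dy":-0.0258,"dz":0.0232,"rx":0,"ry":0,"rz":0},{"dx":0,"dy":-0.0373,"dz":0.0362,"rx":0,"ry":0,"rz":0},{"dx":0,"dy":-0.0476,"dz":0.0501,"rx":0,"ry":0,"rz":0},{"dx":0,"dy":-0.0569,"dz":0.0648,"rx":0,"ry":0,"rz":0}]'
python3 -m inch '[{"dx":0,"dy":0,"dz":0,"rx":0,"ry":0,"rz":0},{"dx":0,"dy":0,"dz":0,"rx":0,"ry":0,"rz":0}]'
```

```text
t: 21.03
eef_pos: [0.4679, 0.1209, 0.4004]
orientation: [3.141, -0.001, 1.54]
wrist_force: [1.4, 3.2, -0.4]
opening: 0.0109
t: 21.2
eef_pos: [0.4678, 0.1209, 0.3995]
orientation: [-3.138, -0.0, 1.54]
wrist_force: [0.5, 4.1, -1.6]
opening: 0.0109
```

```bash
python3 -m inch '[{"dx":0,"dy":-0.008,"dz":0.0154,"rx":0,"ry":0,"rz":0},{"dx":0,"dy":-0.0148,"dz":0.0314,"rx":0,"ry":0,"rz":0},{"dx":0,"dy":-0.0202,"dz":0.0479,"rx":0,"ry":0,"rz":0},{"dx":0,"dy":-0.0244,"dz":0.0647,"rx":0,"ry":0,"rz":0},{"dx":0,"dy":-0.0266,"dz":0.0776,"rx":0,"ry":0,"rz":0}]'
python3 -m inch '[{"dx":0,"dy":0,"dz":0,"rx":0,"ry":0,"rz":0},{"dx":0,"dy":0,"dz":0,"rx":0,"ry":0,"rz":0}]'
```

```text
t: 21.62
eef_pos: [0.4414, 0.1216, 0.3221]
orientation: [-3.14, -0.001, 1.54]
wrist_force: [0.4, 4.5, -0.2]
opening: 0.0108
t: 21.78
eef_pos: [0.4416, 0.1216, 0.3221]
orientation: [-3.139, -0.0, 1.54]
wrist_force: [1.0, 5.0, -3.0]
opening: 0.0107
```

Remaining drop ≈32 mm to shut.

```bash
python3 -m inch '[{"dx":0,"dy":-0.0008,"dz":0.008,"rx":0,"ry":0,"rz":0},{"dx":0,"dy":-0.0015,"dz":0.016,"rx":0,"ry":0,"rz":0},{"dx":0,"dy":-0.002,"dz":0.023,"rx":0,"ry":0,"rz":0},{"dx":0,"dy":-0.002,"dz":0.028,"rx":0,"ry":0,"rz":0},{"dx":0,"dy":-0.002,"dz":0.028,"rx":0,"ry":0,"rz":0}]'
python3 -m inch '[{"dx":0,"dy":0,"dz":0.002,"rx":0,"ry":0,"rz":0},{"dx":0,"dy":0,"dz":0.003,"rx":0,"ry":0,"rz":0}]'
python3 -m inch '[{"dx":0,"dy":0,"dz":0.002,"rx":0,"ry":0,"rz":0},{"dx":0,"dy":0,"dz":0.002,"rx":0,"ry":0,"rz":0}]'
```

```text
t: 22.2
eef_pos: [0.4394, 0.1216, 0.2938]
orientation: [-3.14, -0.001, 1.54]
wrist_force: [-0.1, 6.1, -2.4]
opening: 0.011
t: 22.37
eef_pos: [0.4393, 0.1216, 0.2913]
orientation: [-3.14, -0.0, 1.54]
wrist_force: [-0.4, 4.8, -0.1]
opening: 0.0111
t: 22.53
eef_pos: [0.4394, 0.1218, 0.2905]
orientation: [-3.14, 0.0, 1.54]
wrist_force: [-3.7, 4.1, 12.0]
opening: 0.0108
```

```bash
python3 -m inch '[{"dx":0,"dy":0,"dz":0.001,"rx":0,"ry":0,"rz":0},{"dx":0,"dy":0,"dz":0.001,"rx":0,"ry":0,"rz":0},{"dx":0,"dy":0,"dz":-0.001,"rx":0,"ry":0,"rz":0}]'
python3 -m inch '[{"dx":0,"dy":0,"dz":0,"rx":0,"ry":0,"rz":0},{"dx":0,"dy":0,"dz":0,"rx":0,"ry":0,"rz":0},{"dx":0,"dy":0,"dz":0,"rx":0,"ry":0,"rz":0}]' 0.034
python3 -m inch '[{"dx":0,"dy":0,"dz":-0.03,"rx":0,"ry":0,"rz":0},{"dx":0,"dy":0,"dz":-0.06,"rx":0,"ry":0,"rz":0},{"dx":0,"dy":-0.02,"dz":-0.09,"rx":0,"ry":0,"rz":0},{"dx":-0.03,"dy":-0.03,"dz":-0.11,"rx":0,"ry":0,"rz":0},{"dx":-0.07,"dy":-0.03,"dz":-0.12,"rx":0,"ry":0,"rz":0}]'
python3 -m inch '[{"dx":-0.04,"dy":0,"dz":0,"rx":0,"ry":0,"rz":0},{"dx":-0.08,"dy":0,"dz":0,"rx":0,"ry":0,"rz":0},{"dx":-0.12,"dy":0,"dz":0,"rx":0,"ry":0,"rz":0},{"dx":-0.16,"dy":0,"dz":0,"rx":0,"ry":0,"rz":0},{"dx":-0.2,"dy":0,"dz":0,"rx":0,"ry":0,"rz":0}]'
python3 - <<'E'
from h import *
for n in ("scene","top"):
    im,d=snap(n,n+"22.png"); C=cloud(n,d)
    m=(C[...,0]<.452)&(C[...,0]>.42)&(C[...,1]>.04)&(C[...,1]<.2)&(C[...,2]>.09)&(C[...,2]<.2)&(d>0); 
    if m.sum(): print(n,"bar",m.sum(),np.percentile(C[m][:,2],[5,50,95]))
    m=(abs(C[...,0]-.495)<.008)&(C[...,1]>.04)&(C[...,1]<.2)&(C[...,2]>.09)&(C[...,2]<.2)&(d>0)
    if m.sum():print(n,"front",m.sum(),np.median(C[m][:,2]))
    m=(abs(C[...,0]-.64)<.008)&(C[...,1]>.04)&(C[...,1]<.2)&(C[...,2]>.09)&(C[...,2]<.2)&(d>0)
    if m.sum():print(n,"back",m.sum(),np.median(C[m][:,2]))
print(sense()["t"])
E
```

```text
t: 22.78
eef_pos: [0.4392, 0.1217, 0.2912]
orientation: [-3.14, 0.0, 1.54]
wrist_force: [0.5, 5.8, -3.2]
opening: 0.0108
t: 23.03
eef_pos: [0.4388, 0.12, 0.2897]
orientation: [-3.138, 0.002, 1.539]
wrist_force: [0.2, 0.6, -0.1]
opening: 0.029
t: 23.45
eef_pos: [0.4058, 0.0534, 0.4124]
orientation: [-3.141, 0.001, 1.546]
wrist_force: [1.2, -0.9, -0.0]
opening: 0.0338
t: 23.87
eef_pos: [0.3997, -0.1505, 0.4104]
orientation: [-3.138, 0.002, 1.539]
wrist_force: [0.3, 0.5, -0.1]
opening: 0.0338
scene bar 366 [0.11275887 0.11973866 0.12297189]
scene front 317 0.12022604936094015
scene back 176 0.1205507457552099
top bar 268 [0.11558293 0.12061289 0.12416948]
top front 349 0.12029116024893624
top back 310 0.12007186174278381
23.9667
```

View pics/scene22.png

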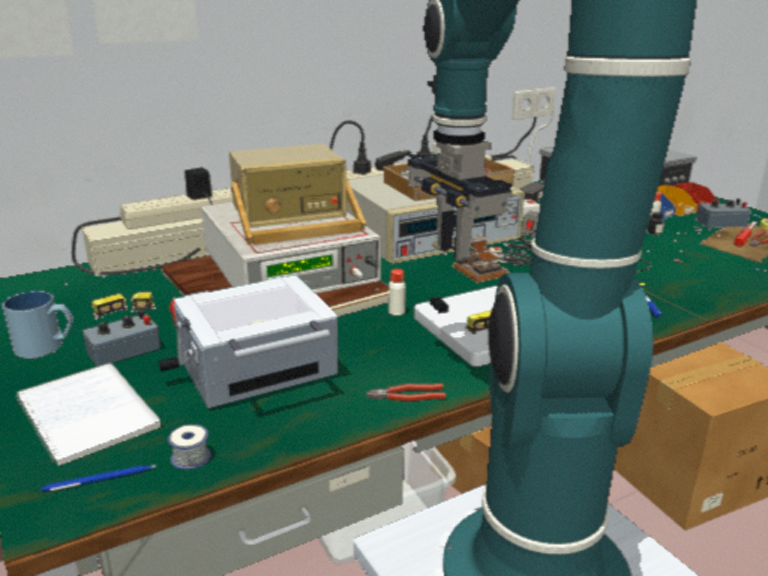

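View pics/top22.png

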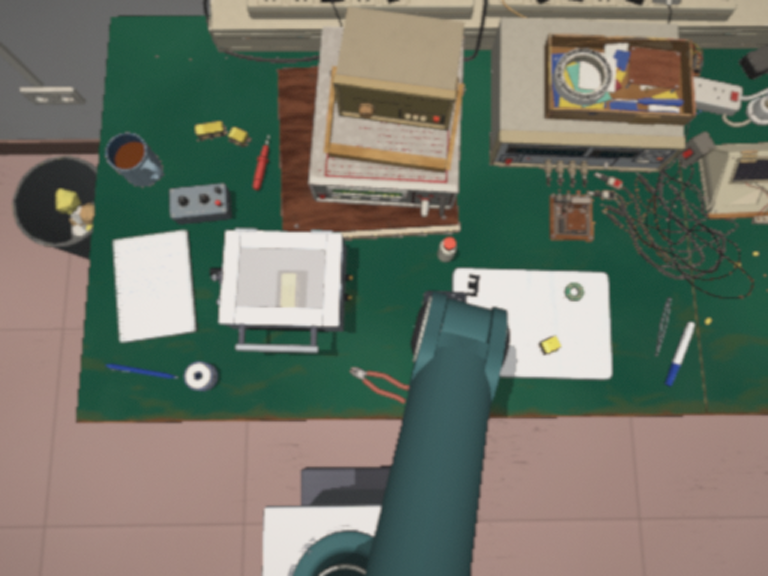

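```bash
python3 -m inch '[{"dx":0,"dy":0,"dz":0,"rx":0,"ry":0,"rz":0},{"dx":0,"dy":0,"dz":0,"rx":0,"ry":0,"rz":0},{"dx":0,"dy":0,"dz":0,"rx":0,"ry":0,"rz":0}]'; python3 - <<'E'
from h import *
im=cv2.resize(cv2.imread("pics/top14.png"),(512,384)); d=np.load("top14.npy"); C=cloud("top",d); h=cv2.cvtColor(im,cv2.COLOR_BGR2HSV)
m=(h[...,0]>22)&(h[...,0]<36)&(h[...,1]>120)&(abs(C[...,0]-.55)<.06)&(abs(C[...,1]-.107)<.06)&(C[...,2]>.075)
print(m.sum(),np.median(C[m][:,2]),cv2.minAreaRect((C[m][:,:2]*1000).astype(np.float32)))
E
```

```text
t: 24.22
eef_pos: [0.4007, -0.1469, 0.4101]
orientation: [-3.137, 0.001, 1.542]
wrist_force: [-0.3, 0.4, -0.3]
opening: 0.0338
169 0.08753992819391662 ((536.8458862304688, 109.43380737304688), (29.58310317993164, 47.83636474609375), 88.45671081542969)
```

```bash
python3 - <<'E'
from h import *
im=cv2.resize(cv2.imread("pics/top14.png"),(512,384)); d=np.load("top14.npy"); C=cloud("top",d)
m=(C[...,2]>.078)&(C[...,2]<.1)&(abs(C[...,0]-.547)<.06)&(abs(C[...,1]-.107)<.04)
print(m.sum(),cv2.minAreaRect((C[m][:,:2]*1000).astype(np.float32)))
u,v=192.3,194.6; print(up("top",u,v,d[194,192]))
E
```

```text
279 ((533.879150390625, 108.81454467773438), (36.606143951416016, 99.77731323242188), 81.98773193359375)
[0.54517778 0.10708197 0.08950622]
```

Centre is (0.545, 0.107), against a nest centre of (0.547, 0.107). The placement is good, so I'm handing in.

```bash
python3 -c "
from workcell import manip,sense
print(manip.close_job()); print(sense()['t'])"
```

```text
the job is handed in; nothing more can be done
None
the job is handed in; nothing more can be done
```

The large transformer is in the nest with the lid shut, and I handed the job in at about 24 s of the 72 s allowed. No verdict was reported.

**What I did:**
1. Raised the lid by its bar until the stay went over centre and locked.
2. Stood the large transformer in the nest and let go.
3. Pushed the knee knob back through straight, so that the stay folded.
4. Lowered the lid by the bar until it was shut, then moved the arm clear.

**Last checks:**
- **Lid:** it lies flat, with the front and back edges both at z ≈ 0.120 m.
- **Transformer:** its centre was at about (0.545, 0.107), some 2 mm from the nest centre as I worked it out. Its top was at z ≈ 0.0875 m, which puts its underside on the pad. I measured this before closing the lid. Afterwards it still showed upright through the window.
- **Other parts:** the small transformer, toroid, core and glue bottle were where they started. The medium transformer was hidden by the arm in the last top view, but the scene view still showed it on the board.
- **Robot:** the wrist force was close to zero and it touched nothing.

**Checks that failed or disagreed:**
- The nest point from the network was about 14 mm off the box geometry. I ignored it, because the geometry matched the picture.
- Two depth-based outline fits of the placed transformer were poor, so the centre comes from pixel positions I read off the picture.
- Setting the transformer down reached 38 N (about 40 N in total) at the wrist for a moment. The 120 N wrist limit was not reached. The arm-contact limit is 40 N, and the load here went through the gripped transformer.

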